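Snap an outlet module onto the classroom desk's mounting rail

TASK

Fit the loose outlet module into the free bay between the two low end clamps on the desk's mounting rail: hook its fixed lip under the rail edge that faces the robot while the other end is raised, then rock it down until the sprung foot clicks under the far edge and it sits fully home and level, and let go. Be gentle: feel for the rail and never ram or press the module against it with more than 25 N, well above what the click takes. Leave the blank block and everything else on the desk where it is.

Things in the scene. Friction and masses are not known exactly. Their poses are not given: they have to be found in the camera images.
- module: the loose outlet module, 0.15 to 0.23 kg: white housing 64 (x) x 40 (y) x 50 (z) mm on 13 mm legs, standing on the desk. Origin: on the legs' underside, under the housing's centre. x runs from the lip end to the foot end, z up. From above, the round dark outlet is off-centre towards the lip end; a short grey bar and the black foot mark the foot end.
- module_mid (a point): centre of the module's white housing, 38 mm above the underside of its legs, 25 mm above the housing's flat underside and 25 mm below its top; axes as the module's. Grip the housing across its 40 mm width (y), above its middle so that the fingers stay clear of the end clamps.
- lip_tip (a point): top inner edge of the rigid grey lip, 30 mm wide, at the -x end: x = -20, z = -32 mm from module_mid. The lip's top lies 7 mm below the housing's underside and reaches 5.75 mm inward from its leg's inner face (x = -25.75); the lip is 6 mm thick, the leg's outer face at x = -30. So the 4 mm flange enters a 7 mm slot 5.75 mm deep; tilted 0.42 rad, about 1 mm of play is left.
- foot_tooth (a point): top inner edge of the black sprung foot, 24 mm wide, at the +x end: x = +22, z = -30.5 mm from module_mid when sprung in. The tooth is flat on top; below, its face slopes out to x = 25.3 at the legs' underside, so pressing it down on the rail's edge drives it outward. It clears the flange's top only when the hooked module is tilted over about 0.24 rad.
- foot (a joint): how far the foot is pushed outward (module +x) against its spring, m: 0 sprung in (at rest, and clicked home), 0.006 at the stop; 2.5 N at 0, 0.45 N more per mm. Rocking it over the edge takes roughly 6 to 18 N downward there, then it gives way; press on, following its arc, until the housing lands solidly, as friction can hold it half-way.
- rail: white base of the mounting rail, 100 x 300 x 6 mm, fixed to the desk; origin centre of its underside, x away from the robot side, y along the rail. On shims on it stands the immovable aluminium rail bar, 290 mm long: a flange 50 mm wide (x), 4 mm thick, overhanging a 30 mm web by 10 mm each side. Shims are unmeasured: the bar is up to 3.5 mm off in x, the flange's top 31 to 41 mm above the desk.
- bay (a point): nominal centre of the free bay on the flange's top, 36 mm above the desk, axes as the base's. The true flange is level and parallel, but off by up to 3.5 mm in x and 5 mm in z: find it by touch. Its edges are at x = -25 (robot side) and +25 mm from its true centre. Steel end clamps, 60 (x) x 10 x 8 mm high, stand on it with inner faces at y = -25 and +25 mm.
- seat (a point): nominal place of module_mid when seated: 25 mm above the bay's nominal centre, off by the same unmeasured shimming. Seated, the housing's underside lies flat on the flange, its axes along the base's, with about 1 mm of play across the rail.
- neighbour_left (a point): nominal foot, on the flange's top, of a fixed outlet module like the loose one, 90 mm to the left of the bay (+y): 64 x 40 mm, 50 mm high above the flange.
- neighbour_right (a point): nominal foot, on the flange's top, of a fixed switch module 90 mm to the right of the bay (-y): 64 x 40 mm, 47 mm high above the flange.
- blank_mid (a point): centre of a loose white blank block 64 x 40 x 34 mm, with no lip, foot or outlet, standing on the desk; to be left alone. It and the module may stand in either order.
- bottle: clear water bottle, 72 mm across, 240 mm tall, at the left; origin centre of its underside. Leave alone.
- cup: amber plastic cup, 76 mm across, 100 mm tall, at the right; origin centre of its underside. Leave alone.
- calculator: black calculator 140 x 72 x 13 mm, flat on the desk at the left; origin centre of its underside. Leave alone.
- tape: white ring 90 mm across, 20 mm high, beyond the module; origin centre of its underside. Leave alone.
- notebook: red notebook 150 x 210 x 13 mm at the right; origin centre of its underside. Leave alone.
- pen_case: grey metal pen case 60 x 190 x 35 mm beyond the rail; origin centre of its underside. Leave alone.

How it is judged:
On the way:
1. the module's lip end is down at the rail's edge that faces the robot, the lip at flange level, while its foot end is still raised (x of lip_tip in the frame of bay between -0.028 and -0.007 m and y of lip_tip in the frame of bay between -0.012 and 0.012 m and z of lip_tip in the frame of bay between -0.016 and 0.001 m and angle between module_mid's own z axis and vertical between 0.09 and 0.6 rad and x of foot_tooth in the frame of bay above 0.012 m), for 0.1 s.
At the end, for the whole second after the job is handed in: Module clicked onto the rail in the bay, lip towards the robot: housing centre within 6.5 mm across and 8 mm along the rail of the bay's nominal centre, 17.5 to 31.5 mm above it (covers the shimming), tilted less than 0.04 rad; foot within 2 mm of sprung in; at rest (x of module_mid in the frame of bay between -0.0065 and 0.0065 m and y of module_mid in the frame of bay between -0.008 and 0.008 m and z of module_mid in the frame of bay between 0.0175 and 0.0315 m and angle between module_mid's own z axis and vertical below 0.04 rad and x of foot_tooth in the frame of bay above 0.012 m and value of joint foot below 0.002 m and linear speed of module below 0.01 m/s); the robot touches nothing.
It fails at once if the module is pressed against the rail with more than 25 N (contact force between module and rail above 25 N).
It fails at once if the blank block or any other loose thing on the desk is moved by more than 20 mm (distance of any of bottle, cup, blank_mid, calculator, tape, notebook, pen_case from where it was at the start of the episode above 0.02 m).
It also fails if it takes over 70 s, if anything falls off the work surface, if the arm or the gripper's body presses on something with over 40 N, if the wrist force passes 120 N, or if a joint passes its speed limit or range.

ROBOT

A 6-joint arm with a two-finger parallel gripper is mounted at the origin on the work surface. World frame = base frame: x ahead of the robot, y to its left, z up, the work surface at z = 0. Lengths are in m, angles in rad, forces in N, time in s.
With the tool pointing down it reaches from about 0.3 to 0.875 m from the base axis. Payload 6.4 kg.
Tool frame: the origin (TCP) lies at the very end of the fingers, on their centre line; the grasp point (between the pads) lies 19 mm behind it (pinch_z is the distance from the TCP to the grasp point, in m); x points along the fingers, z is the direction in which the jaws open and shut, and the axes are right-handed (so a half turn about x gives the same grasp; the last joint's range is limited). The gripper opens to 85 mm and grips with 20 to 120 N. Pads are 22 mm wide; open, the fingers measure 114 mm over their backs; the gripper's body (76 mm by 85 mm) begins 54 mm behind the grasp point. The pads swing forward as they close: fully open they stand 13 mm farther back than shut.
Start: joints at [-1.356, 0.181, 1.607, -0, 1.354, -0.206], TCP at [0.235, -0.525, 0.2] pointing down, gripper open.
Joint ranges: [-2.99, 2.99], [-0.89, 2.07], [0.3, 2.58], [-1.14, 4.28], [0, 2.63], [-3.12, 3.12]. Speed limits (rad/s): [2.57, 2.57, 3.01, 3.14, 3.14, 3.14].

INTERFACE

Orientations are given as a unit quaternion [x, y, z, w].
In Python, from plant import observe, read_camera, calibration, close_job, pinch_z gives the robot as it stands.
- The arm moves only by the tool drive_tool, never from a script. Its argument "series" is a list of rows, each an object of numbers: "tx", "ty", "tz": the shift along the tool's x, y, z in cm; "twist": the turn about the tool's x in rad. A call has 1 to 12 rows; each row is the pose to reach, as a shift and turn from the pose commanded when the call began, along the tool's axes at that moment; what a row does not reach only later rows make up. A row lasts 1/10 s, in which the tool goes at most 50 mm and 8.59 degrees, less where a joint would pass 70% of its speed; a pose out of reach is approached as far as the arm can. A call with a gripper value outside its range is refused whole. "grip" is the finger opening in cm, from 0 to 8.54, set as the call begins (left out, the last holds). The fingers move at their own pace and stop on an object; the grip force is fixed at half the most. Time passes only in rows, so rows that repeat a pose let the fingers close. It gives the time, the measured TCP pose, the force and the opening at its end, in the units of the state.
- observe(): the state, without advancing time (a new reading comes with each control period).
- read_camera(name): name is "side" or "top" or "wrist"; returns the picture (420x560x3 uint8, red, green, blue); there is no depth.
- calibration(name): a dict with "K" (3x3 intrinsics, pixels), "R" (3x3) and "t" (3): a world point X has camera coordinates R X + t. Camera axes: x right, y down, z forward; pixel columns grow to the right and rows downward; lengths in m; the calibration is good to about 2 mm. A picture is of the moment at which its call begins: read the wrist's pose just before it. calibration takes no time and is no camera call; for the wrist camera it gives the pose at the moment of the call.
- close_job(): hands the job in, once; it reports no verdict.
The state is a dict: "clock": time; "joints": joint angles; "dq": joint speeds; "effort": joint torques, N m; "ee_pos": TCP position; "ee_rot": TCP orientation; "wrist_force": force on the tool from outside, world axes, zero at the start; "torque": the same for the moment, N m; "grip_width": finger opening in m.
Only numpy, scipy, OpenCV 4.12 (cv2) and the standard library are available. Lean on these libraries where they do the work, as an engineer would, in place of code of your own. Each camera call takes 0.05 s, during which the arm holds its last target.

## Working session

There is one attempt and no reset: what is moved stays moved. The work goes in short steps, Python scripts to look and compute and a tool call to move; the robot and the scene stay as the last step left them, time stands still between calls to the robot, and variables do not carry over. Pictures are saved under pics/ and viewed, and the job is handed in when it is done.

Besides the shell and the picture viewer there is one more tool, called after "Emit:" as name(argument=value, ...), one argument or row to a line, values as JSON. drive_tool: Moves the arm, as the interface text tells. Its arguments: {"type":"object","properties":{"series":{"type":"array"},"grip":{"type":"number"}},"required":["series"]}

```bash
ls; mkdir -p pics; python3 - <<'E'
from plant import observe, read_camera, calibration, pinch_z
import cv2,numpy as np
print(observe(), pinch_z)
for n in ['side','top','wrist']:
    c=calibration(n); print(n,{k:np.round(v,4).tolist() for k,v in c.items()})
    im=read_camera(n); cv2.imwrite(f'pics/{n}0.png',im[...,::-1])
E
```

```text
pics
{'clock': 0.0, 'joints': array([-1.35630245e+00,  1.81536767e-01,  1.60801504e+00, -2.78211561e-05,
        1.35380988e+00, -2.06267909e-01]), 'dq': array([ 0.00206562, -0.00117219,  0.00092165,  0.00162132,  0.00228915,
       -0.00143304]), 'effort': array([-1.70199360e-05, -4.44870329e+01, -3.51337481e+01, -2.40738136e-04,
        9.10613453e-03, -1.31189856e-05]), 'ee_pos': array([ 0.23475231, -0.52422255,  0.19898322]), 'ee_rot': array([ 0.3849912 ,  0.59384369, -0.38412396,  0.59294201]), 'wrist_force': array([-0.93774685,  0.00172441, -0.28856649]), 'torque': array([-0.03898011,  0.01381421,  0.00044809]), 'grip_width': 0.08500206261909539} 0.0187
side {'K': [[461.5511, 0.0, 279.2812], [0.0, 461.5511, 216.3724], [0.0, 0.0, 1.0]], 'R': [[-0.7062, -0.7077, 0.0213], [-0.4134, 0.3877, -0.8239], [0.5748, -0.5907, -0.5663]], 't': [0.4262, 0.2719, 1.1159]}
top {'K': [[513.2726, 0.0, 283.3597], [0.0, 513.2726, 208.3119], [0.0, 0.0, 1.0]], 'R': [[0.0018, -0.9999, 0.0109], [-0.9979, -0.0025, -0.0648], [0.0648, -0.0107, -0.9978]], 't': [0.0163, 0.5596, 1.6569]}
wrist {'K': [[343.7483, 0.0, 276.299], [0.0, 343.7483, 209.2224], [0.0, 0.0, 1.0]], 'R': [[0.4089, -0.9126, -0.0004], [-0.8675, -0.3888, 0.3103], [-0.2833, -0.1266, -0.9506]], 't': [-0.5768, -0.0401, 0.3791]}
```

View pics/top0.png

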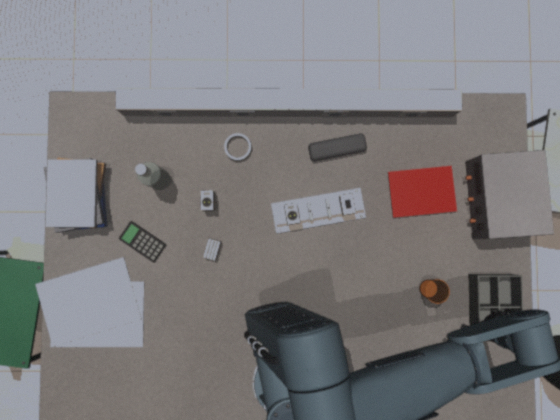

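View pics/side0.png

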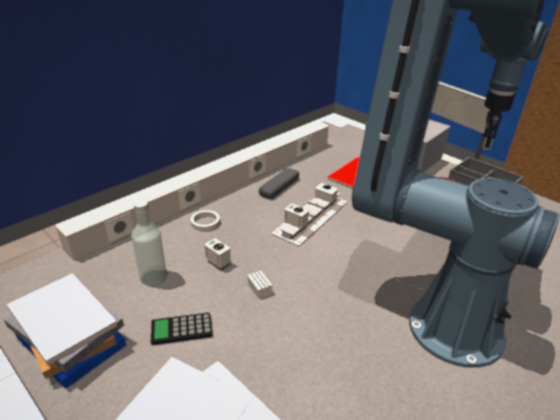

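View pics/wrist0.png

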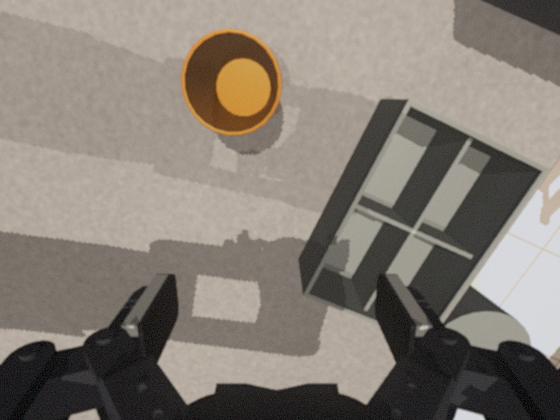

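```bash
python3 - <<'E'
import cv2
a=cv2.imread('pics/top0.png')
cv2.imwrite('pics/t1.png',cv2.resize(a[170:280,180:380],None,fx=4,fy=4,interpolation=cv2.INTER_CUBIC))
a=cv2.imread('pics/side0.png')
cv2.imwrite('pics/s1.png',cv2.resize(a[165:305,190:360],None,fx=4.2,fy=4.2,interpolation=cv2.INTER_CUBIC))
E
```

```text
(no output)
```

View pics/t1.png

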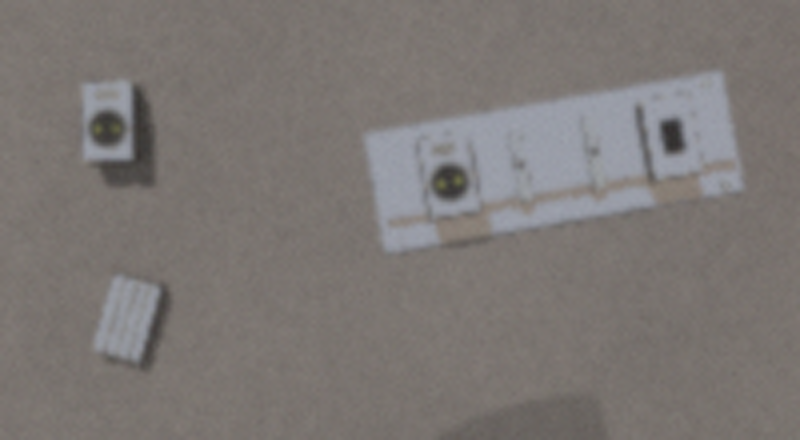

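View pics/s1.png

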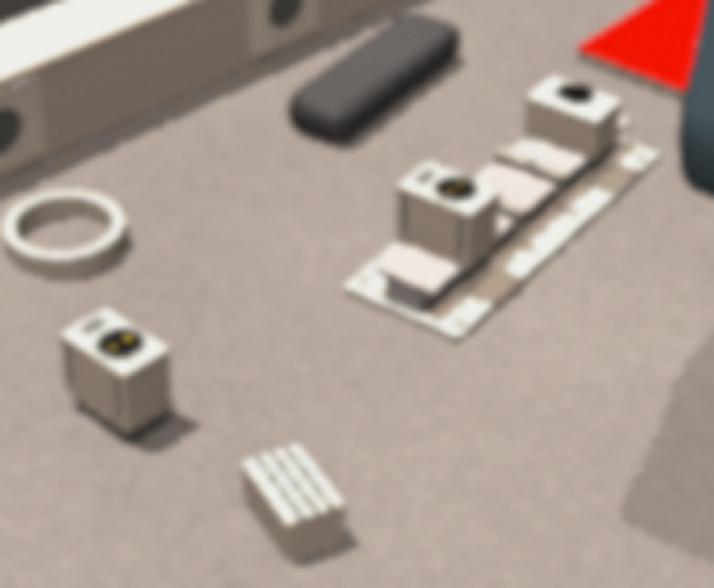

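```bash
cat > h.py <<'E'
import numpy as np,cv2
from plant import observe, read_camera, calibration, pinch_z
from scipy.spatial.transform import Rotation as Rn
def ray(c,px,z):
    u,v=px; d=np.linalg.inv(c['K'])@np.array([u,v,1.]); R=np.array(c['R']);t=np.array(c['t'])
    o=-R.T@t; d=R.T@d; s=(z-o[2])/d[2]; return o+s*d
def proj(c,X):
    p=np.array(c['R'])@np.array(X)+c['t']; p=np.array(c['K'])@p; return p[:2]/p[2]
def st():
    o=observe(); print('t%.2f'%o['clock'],'pos',np.round(o['ee_pos'],4),'F',np.round(o['wrist_force'],2),'T',np.round(o['torque'],3),'g%.4f'%o['grip_width']); print(np.round(Rn.from_quat(o['ee_rot']).as_matrix(),4).tolist(),np.round(o['joints'],3)); return o
E
python3 - <<'E'
from h import *
c=calibration('top')
f=lambda x,y:(180+x/4,170+y/4)
def P(n,p,z): print(n,np.round(ray(c,f(*p),z),4))
for n,p in dict(tl=(82,84),tr=(132,80),br=(134,160),bl=(84,163)).items(): P('mod '+n,p,.063)
for n,p in dict(tl=(364,132),tr=(722,71),br=(744,188),bl=(384,251)).items(): P('base '+n,p,.006)
for n,p in dict(tl=(418,138),tr=(467,130),br=(478,210),bl=(432,218)).items(): P('nl '+n,p,.086)
for n,p in dict(tl=(114,274),tr=(163,286),br=(140,362),bl=(94,350)).items(): P('blank '+n,p,.034)
st()
E
```

```text
mod tl [0.6111 0.2814 0.063 ]
mod tr [0.6145 0.2417 0.063 ]
mod br [0.5508 0.2395 0.063 ]
mod bl [0.5483 0.279  0.063 ]
base tl [0.5778 0.0581 0.006 ]
base tr [ 0.629  -0.2371  0.006 ]
base br [ 0.5324 -0.2545  0.006 ]
base bl [0.4801 0.0414 0.006 ]
nl tl [0.5672 0.0147 0.086 ]
nl tr [ 0.5735 -0.0237  0.086 ]
nl br [ 0.5109 -0.0323  0.086 ]
nl bl [0.5045 0.0037 0.086 ]
blank tl [0.4607 0.2582 0.034 ]
blank tr [0.4512 0.2188 0.034 ]
blank br [0.3903 0.2366 0.034 ]
blank bl [0.3999 0.2735 0.034 ]
t0.15 pos [ 0.2348 -0.5244  0.1992] F [-0.61 -0.57  0.27] T [-0.033  0.023  0.005] g0.0852
[[-0.0003, 0.9128, 0.4085], [0.0014, 0.4085, -0.9128], [-1.0, 0.0003, -0.0014]] [-1.356  0.181  1.608  0.     1.354 -0.206]
```

Emit:
drive_tool(
  series=[
    {"ty": 5.3, "tz": -4.8, "twist": 0.03},
    {"ty": 10.6, "tz": -9.6, "twist": 0.06},
    {"ty": 15.9, "tz": -14.4, "twist": 0.1},
    {"ty": 21.2, "tz": -19.2, "twist": 0.13},
    {"ty": 26.5, "tz": -24, "twist": 0.16},
    {"ty": 31.8, "tz": -28.8, "twist": 0.2},
    {"ty": 37.1, "tz": -33.6, "twist": 0.23},
    {"ty": 42.4, "tz": -38.4, "twist": 0.26},
    {"ty": 47.7, "tz": -43.2, "twist": 0.3},
    {"ty": 53, "tz": -48, "twist": 0.33},
    {"ty": 58.2, "tz": -52.8, "twist": 0.36},
    {"ty": 60.7, "tz": -57.2, "twist": 0.384},
  ],
)

```text
invalid input at $.series[0]: expected keys tx, ty, tz, twist
```

Emit:
drive_tool(
  series=[
    {"tx": 0},
    {"tx": 0},
    {"tx": 0},
    {"tx": 0},
  ],
)

```text
invalid input at $.series[0]: expected keys tx, ty, tz, twist
```

```bash
python3 - <<'E'
from h import *
st(); c=calibration('wrist'); im=read_camera('wrist'); cv2.imwrite('pics/w1.png',im[...,::-1]); np.savez('w1.npz',**c)
t=calibration('top')
print(ray(t,(140,170),.24),ray(t,(150,180),0),ray(t,(238,147),.02))
E
```

```text
t0.15 pos [ 0.2348 -0.5244  0.1992] F [-0.61 -0.57  0.27] T [-0.033  0.023  0.005] g0.0852
[[-0.0003, 0.9128, 0.4085], [0.0014, 0.4085, -0.9128], [-1.0, 0.0003, -0.0014]] [-1.356  0.181  1.608  0.     1.354 -0.206]
[0.65302825 0.42656517 0.24      ] [0.65334627 0.45774764 0.        ] [0.76074777 0.16677145 0.02      ]
```

View pics/w1.png

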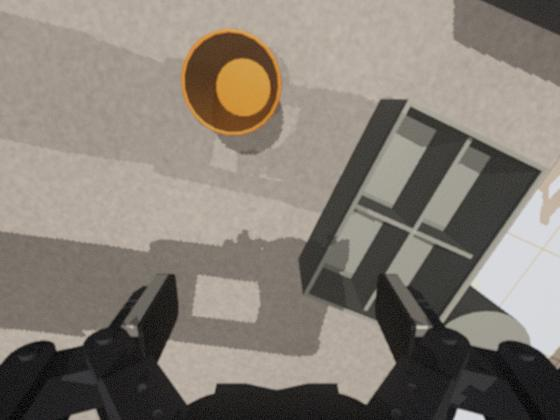

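Emit:
drive_tool(
  series=[
    {"tx": 0, "ty": 5.3, "tz": -4.8, "twist": 0.03},
    {"tx": 0, "ty": 10.6, "tz": -9.6, "twist": 0.06},
    {"tx": 0, "ty": 15.9, "tz": -14.4, "twist": 0.1},
    {"tx": 0, "ty": 21.2, "tz": -19.2, "twist": 0.13},
    {"tx": 0, "ty": 26.5, "tz": -24, "twist": 0.16},
    {"tx": 0, "ty": 31.8, "tz": -28.8, "twist": 0.2},
    {"tx": 0, "ty": 37.1, "tz": -33.6, "twist": 0.23},
    {"tx": 0, "ty": 42.4, "tz": -38.4, "twist": 0.26},
    {"tx": 0, "ty": 47.7, "tz": -43.2, "twist": 0.3},
    {"tx": 0, "ty": 53, "tz": -48, "twist": 0.33},
    {"tx": 0, "ty": 58.2, "tz": -52.8, "twist": 0.36},
    {"tx": 0, "ty": 60.7, "tz": -57.2, "twist": 0.384},
  ],
)

```text
clock: 1.4
ee_pos: [0.4741, 0.0276, 0.2001]
ee_rot: [0.491, 0.509, -0.491, 0.509]
wrist_force: [2.0, 0.2, 0.5]
grip_width: 0.0854
```

Emit:
drive_tool(
  series=[
    {"tx": 0, "ty": 0, "tz": 0, "twist": 0},
    {"tx": 0, "ty": 0, "tz": 0, "twist": 0},
    {"tx": 0, "ty": 0, "tz": 0, "twist": 0},
  ],
)

```text
clock: 1.7
ee_pos: [0.4732, 0.0249, 0.1997]
ee_rot: [0.491, 0.509, -0.491, 0.509]
wrist_force: [0.3, -0.7, -0.7]
grip_width: 0.0855
```

```bash
python3 - <<'E'
from h import *
st(); c=calibration('wrist'); im=read_camera('wrist'); cv2.imwrite('pics/w1.png',im[...,::-1]); np.savez('w1.npz',**c)
E
```

```text
t1.70 pos [0.4732 0.0249 0.1997] F [ 0.28 -0.7  -0.73] T [ 0.021  0.025 -0.008] g0.0855
[[-0.0006, 0.9993, 0.0365], [-0.0004, 0.0365, -0.9993], [-1.0, -0.0006, 0.0003]] [-1.980e-01 -5.000e-02  1.852e+00 -1.000e-03  1.340e+00  1.336e+00]
```

View pics/w1.png

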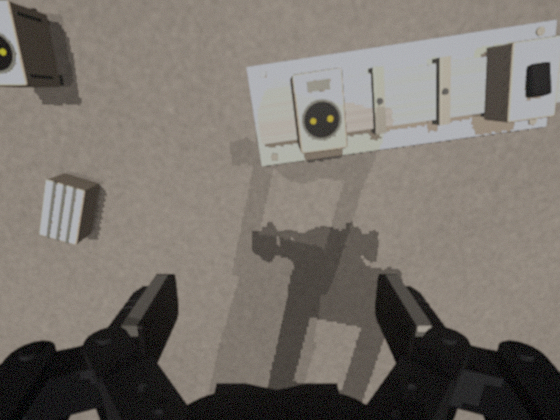

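Emit:
drive_tool(
  series=[
    {"tx": 0, "ty": 1.0, "tz": -4, "twist": 0},
    {"tx": 0, "ty": 1.0, "tz": -8, "twist": 0},
    {"tx": 0, "ty": 1.0, "tz": -12, "twist": 0},
    {"tx": 0, "ty": 1.0, "tz": -16, "twist": 0},
    {"tx": 0, "ty": 1.0, "tz": -20, "twist": 0},
    {"tx": 0, "ty": 1.0, "tz": -23, "twist": 0},
    {"tx": 0, "ty": 1.0, "tz": -23, "twist": 0},
    {"tx": 0, "ty": 1.0, "tz": -23, "twist": 0},
    {"tx": 0, "ty": 1.0, "tz": -23, "twist": 0},
  ],
)

```text
clock: 2.65
ee_pos: [0.4755, 0.254, 0.1998]
ee_rot: [0.491, 0.508, -0.491, 0.509]
wrist_force: [-0.8, -0.2, -0.7]
grip_width: 0.085
```

```bash
python3 - <<'E'
from h import *
st(); c=calibration('wrist'); im=read_camera('wrist'); cv2.imwrite('pics/w2.png',im[...,::-1]); np.savez('w2.npz',**c)
c1=np.load('w1.npz')
for p in [(247,67),(262,166),(551,21)]: print('base',np.round(ray(c1,p,.006),4))
for p in [(344,68),(349,150),(300,155),(293,75)]: print('nl top',np.round(ray(c1,p,.086),4))
E
```

```text
t2.65 pos [0.4755 0.254  0.1998] F [-0.84 -0.17 -0.71] T [0.014 0.024 0.04 ] g0.0850
[[-0.0002, 0.9994, 0.0345], [-0.0006, 0.0345, -0.9994], [-1.0, -0.0002, 0.0005]] [ 0.271  0.101  1.697 -0.     1.344  1.807]
base [0.5808 0.0554 0.006 ]
base [0.4823 0.0381 0.006 ]
base [ 0.6322 -0.234   0.006 ]
nl top [ 0.5769 -0.0262  0.086 ]
nl top [ 0.514  -0.0365  0.086 ]
nl top [0.5083 0.004  0.086 ]
nl top [0.5704 0.0131 0.086 ]
```

View pics/w2.png

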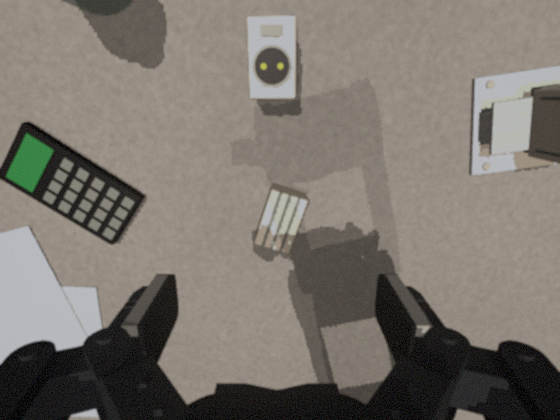

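```bash
python3 - <<'E'
from h import *
c=np.load('w2.npz'); im=cv2.imread('pics/w2.png')
m=((im.min(2)>150)*255).astype(np.uint8); m[:, :200]=0; m[:,350:]=0; m[115:]=0
m=cv2.morphologyEx(m,cv2.MORPH_CLOSE,np.ones((25,25)))
cs,_=cv2.findContours(m,0,2); k=max(cs,key=cv2.contourArea); b=cv2.boxPoints(cv2.minAreaRect(k)); print(b)
P=np.array([ray(c,p,.063)[:2] for p in b]); print(np.round(P,4), P.mean(0), [np.linalg.norm(P[i]-P[i-1]) for i in range(4)], [np.arctan2(*(P[i]-P[i-1])[::-1]) for i in range(4)])
E
```

```text
[[247.  15.]
 [295.  15.]
 [295.  97.]
 [247.  97.]]
[[0.6176 0.28  ]
 [0.619  0.2416]
 [0.5566 0.2383]
 [0.5551 0.2795]] [0.58709746 0.25984396] [np.float64(0.06250477851987764), np.float64(0.038478295990164176), np.float64(0.06250474539550915), np.float64(0.04118651191532721)] [np.float64(0.008494419138703241), np.float64(-1.535520418322655), np.float64(-3.0897661637227727), np.float64(1.605736670406858)]
```

Emit:
drive_tool(
  series=[
    {"tx": 0, "ty": 4, "tz": -0.3, "twist": 0},
    {"tx": 0, "ty": 8, "tz": -0.3, "twist": 0},
    {"tx": 3, "ty": 10.3, "tz": -0.3, "twist": 0},
    {"tx": 7, "ty": 10.3, "tz": -0.3, "twist": 0},
    {"tx": 11, "ty": 10.3, "tz": -0.3, "twist": 0},
    {"tx": 14, "ty": 10.3, "tz": -0.3, "twist": 0},
    {"tx": 16, "ty": 10.3, "tz": -0.3, "twist": 0},
    {"tx": 17.1, "ty": 10.3, "tz": -0.3, "twist": 0},
    {"tx": 17.1, "ty": 10.3, "tz": -0.3, "twist": 0},
    {"tx": 17.1, "ty": 10.3, "tz": -0.3, "twist": 0},
  ],
)

```text
clock: 3.7
ee_pos: [0.5789, 0.2621, 0.03]
ee_rot: [0.491, 0.509, -0.49, 0.509]
wrist_force: [-1.7, 0.4, 1.3]
grip_width: 0.0853
```

```bash
python3 - <<'E'
from h import *
st(); im=read_camera('wrist'); cv2.imwrite('pics/w3.png',im[...,::-1]);im=read_camera('side'); cv2.imwrite('pics/s3.png',cv2.resize(im[200:290,180:300,::-1],None,fx=5,fy=5))
E
```

```text
t3.70 pos [0.5789 0.2621 0.03  ] F [-1.66  0.39  1.33] T [-0.04  -0.027  0.008] g0.0853
[[0.0015, 0.9994, 0.0359], [0.0003, 0.0359, -0.9994], [-1.0, 0.0015, -0.0003]] [ 0.239  0.5    1.56  -0.     1.079  1.774]
```

View pics/w3.png

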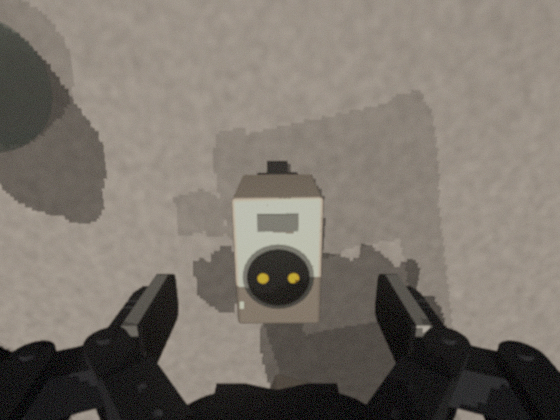

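View pics/s3.png

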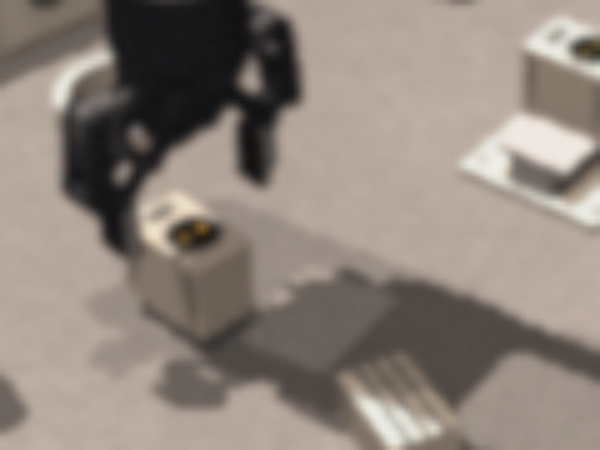

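```bash
python3 - <<'E'
from h import *
c=calibration('wrist')
for p in [(233,197),(323,197),(238,322),(320,322),(278,276)]: print(np.round(ray(c,p,.063),4))
E
```

```text
[0.6185 0.2805 0.063 ]
[0.6199 0.242  0.063 ]
[0.5557 0.2781 0.063 ]
[0.5571 0.2385 0.063 ]
[0.5813 0.2598 0.063 ]
```

Emit:
drive_tool(
  series=[
    {"tx": 0, "ty": 0, "tz": 0, "twist": 0},
    {"tx": 0, "ty": 0, "tz": 0, "twist": 0},
    {"tx": 0, "ty": 0, "tz": 0, "twist": 0},
    {"tx": 0, "ty": 0, "tz": 0, "twist": 0},
    {"tx": 0, "ty": 0, "tz": 0, "twist": 0},
    {"tx": 0, "ty": 0, "tz": 0, "twist": 0},
    {"tx": 0, "ty": 0, "tz": 0, "twist": 0},
    {"tx": 0, "ty": 0, "tz": 0, "twist": 0},
  ],
  grip=3.5,
)

```text
clock: 4.6
ee_pos: [0.5786, 0.263, 0.0301]
ee_rot: [0.491, 0.509, -0.49, 0.509]
wrist_force: [-0.3, -0.1, 4.7]
grip_width: 0.0345
```

Emit:
drive_tool(
  series=[
    {"tx": -1, "ty": 0, "tz": 0, "twist": 0},
    {"tx": -2.5, "ty": 0, "tz": 0, "twist": 0},
    {"tx": -4, "ty": 0, "tz": 0, "twist": 0},
    {"tx": -5, "ty": 0, "tz": 0, "twist": 0},
    {"tx": -5, "ty": 0, "tz": 0, "twist": 0},
  ],
)

```text
clock: 5.1
ee_pos: [0.5797, 0.2631, 0.0819]
ee_rot: [0.492, 0.508, -0.489, 0.51]
wrist_force: [-0.4, -0.4, 0.9]
grip_width: 0.035
```

```bash
python3 - <<'E'
from h import *
st(); im=read_camera('wrist'); cv2.imwrite('pics/w4.png',im[...,::-1]);im=read_camera('side'); cv2.imwrite('pics/s4.png',cv2.resize(im[180:270,180:300,::-1],None,fx=5,fy=5))
im=read_camera('top');cv2.imwrite('pics/t4.png',cv2.resize(im[100:230,150:380,::-1],None,fx=3.4,fy=3.4))
E
```

```text
t5.10 pos [0.5797 0.2631 0.0819] F [-0.37 -0.45  0.9 ] T [ 0.025  0.005 -0.025] g0.0350
[[0.0046, 0.9993, 0.0368], [0.0011, 0.0368, -0.9993], [-1.0, 0.0046, -0.0009]] [ 0.24   0.432  1.539 -0.     1.166  1.774]
```

View pics/w4.png

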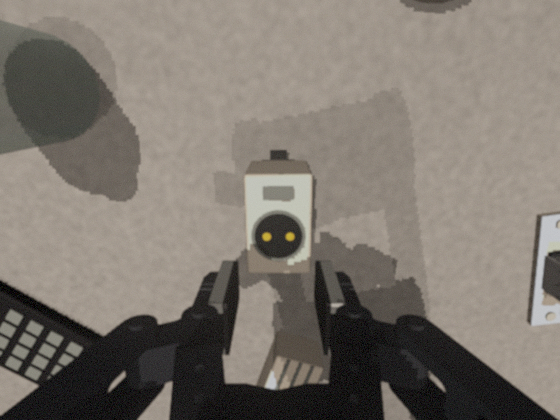

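View pics/s4.png

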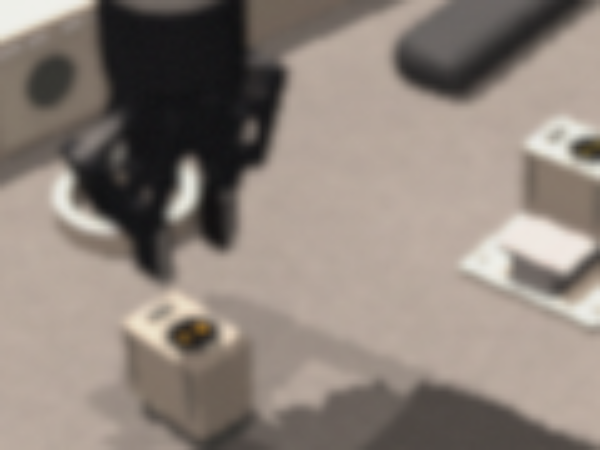

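View pics/t4.png

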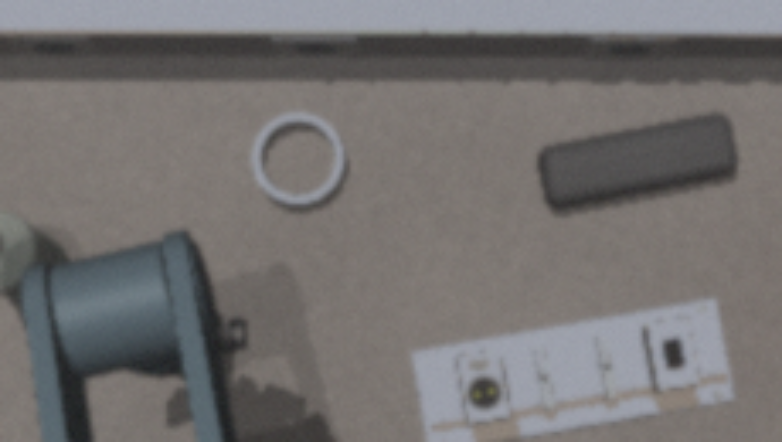

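```bash
python3 - <<'E'
from h import *
s=calibration('side');w=calibration('wrist');o=observe()
p=o['ee_pos']
print('side tcp now',proj(s,p),(proj(s,p)-[180,180])*5,'wrist',proj(w,p))
print('s3 tcp',(proj(s,[.5789,.2621,.03])-[180,200])*5)
for dx in (0,):
  for z in (0,.063): print((proj(s,[.584,.26,z])-[180,200])*5,(proj(s,[.584,.26,z])-[180,180])*5)
cam=-w['R'].T@w['t']; print(cam, cam-p)
print('module in wrist: ',[np.round(ray(w,q,.063),4) for q in [(246,175),(313,175),(249,272),(311,272)]])
print('top',proj(calibration('top'),p))
print(np.round(o['joints'],4))
E
```

```text
side tcp now [218.01443803 242.30931575] [190.07219015 311.54657873] wrist [272.29202985 250.32030533]
s3 tcp [193.81325614 279.74703132]
[193.84819745 315.27008424] [193.84819745 415.27008424]
[187.75210927 226.97554952] [187.75210927 326.97554952]
[0.65813683 0.2635008  0.25207092] [0.08060103 0.00100539 0.17345296]
module in wrist:  [array([0.6159, 0.2787, 0.063 ]), array([0.6173, 0.2412, 0.063 ]), array([0.5552, 0.2762, 0.063 ]), array([0.5566, 0.2381, 0.063 ])]
top [205.63561154 201.17714333]
[0.2398 0.4351 1.542  0.     1.1651 1.7738]
```

```bash
python3 - <<'E'
from h import *
s=calibration('side');w=calibration('wrist');o=observe()
p=o['ee_pos'];R=Rn.from_quat(o['ee_rot']).as_matrix()
for a in (0,-.01,-.019,-.03,-.04,-.06):
  print(a,[np.round(proj(w,p+R@[a,0,sgn*.0175])).tolist() for sgn in(-1,1)],[np.round((proj(s,p+R@[a,0,sgn*.0175])-[180,180])*5).tolist() for sgn in(-1,1)])
E
```

```text
0 [[241.0, 250.0], [304.0, 250.0]] [[165.0, 326.0], [215.0, 298.0]]
-0.01 [[239.0, 258.0], [305.0, 258.0]] [[164.0, 311.0], [214.0, 283.0]]
-0.019 [[237.0, 266.0], [307.0, 266.0]] [[163.0, 298.0], [213.0, 270.0]]
-0.03 [[234.0, 277.0], [309.0, 277.0]] [[162.0, 281.0], [212.0, 253.0]]
-0.04 [[232.0, 289.0], [311.0, 289.0]] [[161.0, 266.0], [211.0, 238.0]]
-0.06 [[225.0, 316.0], [316.0, 316.0]] [[158.0, 235.0], [209.0, 208.0]]
```

```bash
python3 - <<'E'
from h import *
im=read_camera('wrist'); cv2.imwrite('pics/w5.png',cv2.resize(im[220:380,170:390,::-1],None,fx=3.5,fy=3.5,interpolation=cv2.INTER_CUBIC))
im=read_camera('side'); cv2.imwrite('pics/s5.png',cv2.resize(im[190:275,190:250,::-1],None,fx=7,fy=7,interpolation=cv2.INTER_CUBIC))
s=calibration('side');p0=np.array([.5789,.2621,.03])
for a in(0,.013,.03,.045): print(a,np.round((proj(s,p0+[0,-.0425,a])-[180,200])*5))
E
```

```text
0 [253. 247.]
0.013 [252. 229.]
0.03 [251. 205.]
0.045 [250. 183.]
```

View pics/w5.png

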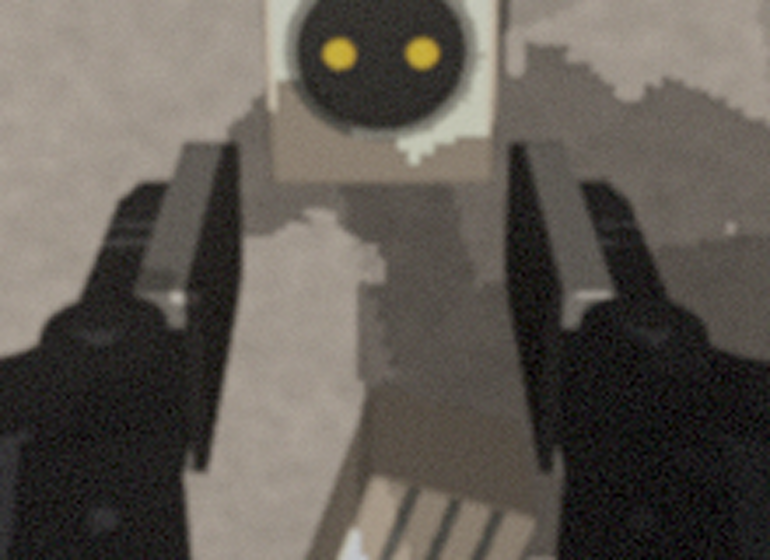

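View pics/s5.png

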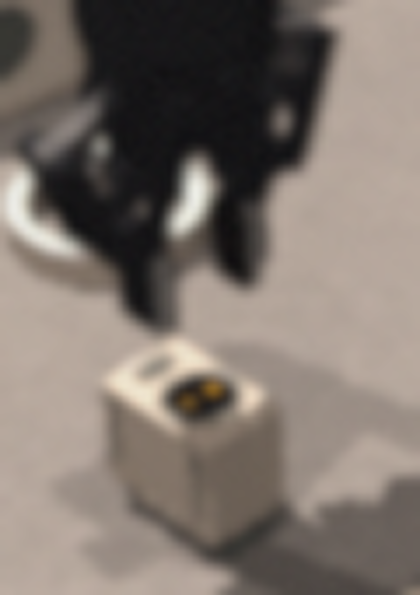

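Emit:
drive_tool(
  series=[
    {"tx": 0, "ty": 0, "tz": 0.2, "twist": 0},
    {"tx": 0, "ty": -0.2, "tz": 0.2, "twist": 0},
    {"tx": 0, "ty": -0.2, "tz": 0.2, "twist": 0},
    {"tx": 0, "ty": -0.2, "tz": 0.2, "twist": 0},
    {"tx": 0, "ty": -0.2, "tz": 0.2, "twist": 0},
    {"tx": 1.5, "ty": -0.2, "tz": 0.2, "twist": 0},
    {"tx": 3, "ty": -0.2, "tz": 0.2, "twist": 0},
    {"tx": 4.5, "ty": -0.2, "tz": 0.2, "twist": 0},
    {"tx": 6, "ty": -0.2, "tz": 0.2, "twist": 0},
    {"tx": 6.8, "ty": -0.2, "tz": 0.2, "twist": 0},
    {"tx": 6.8, "ty": -0.2, "tz": 0.2, "twist": 0},
    {"tx": 6.8, "ty": -0.2, "tz": 0.2, "twist": 0},
  ],
  grip=8.5,
)

```text
clock: 6.55
ee_pos: [0.5761, 0.2605, 0.0108]
ee_rot: [0.491, 0.509, -0.491, 0.509]
wrist_force: [-0.5, -0.6, 0.1]
grip_width: 0.0852
```

```bash
python3 - <<'E'
from h import *
st(); im=read_camera('wrist'); cv2.imwrite('pics/w6.png',im[...,::-1])
im=read_camera('side'); cv2.imwrite('pics/s6.png',cv2.resize(im[200:275,190:250,::-1],None,fx=7,fy=7,interpolation=cv2.INTER_CUBIC))
E
```

```text
t6.55 pos [0.5761 0.2605 0.0108] F [-0.48 -0.58  0.14] T [-0.026  0.004 -0.029] g0.0852
[[-0.0001, 0.9993, 0.0367], [0.0, 0.0367, -0.9993], [-1.0, -0.0001, -0.0]] [0.237 0.523 1.573 0.    1.046 1.771]
```

View pics/w6.png

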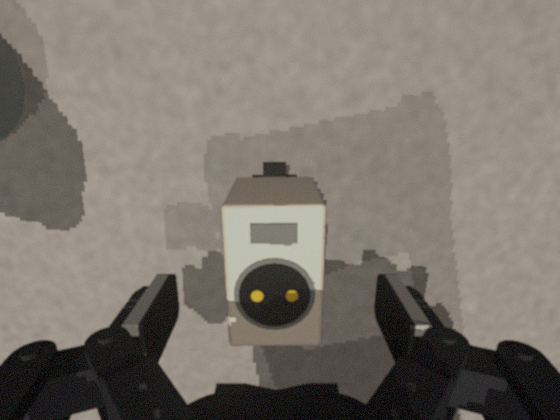

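View pics/s6.png

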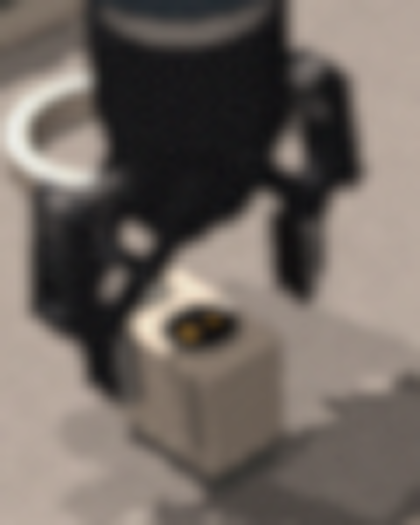

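```bash
python3 - <<'E'
from h import *
s=calibration('side')
for x in (.566,.576,.586):
  for z in (.01,.03,.04,.05): print(x,z,np.round((proj(s,[x,.2605+.0425+.006,z])-[190,200])*7),np.round((proj(s,[x,.2605-.0425-.006,z])-[190,200])*7))
E
```

```text
0.566 0.01 [130. 500.] [321. 390.]
0.566 0.03 [127. 461.] [319. 352.]
0.566 0.04 [125. 441.] [319. 332.]
0.566 0.05 [123. 421.] [318. 313.]
0.576 0.01 [114. 488.] [305. 379.]
0.576 0.03 [111. 448.] [303. 341.]
0.576 0.04 [109. 428.] [302. 321.]
0.576 0.05 [107. 408.] [302. 301.]
0.586 0.01 [ 99. 475.] [289. 368.]
0.586 0.03 [ 95. 436.] [287. 329.]
0.586 0.04 [ 93. 416.] [286. 310.]
0.586 0.05 [ 91. 396.] [285. 290.]
```

Emit:
drive_tool(
  series=[
    {"tx": 0.5, "ty": 0.1, "tz": 0, "twist": 0},
    {"tx": 0.9, "ty": 0.1, "tz": 0, "twist": 0},
    {"tx": 0.9, "ty": 0.1, "tz": 0, "twist": 0},
  ],
)

```text
clock: 6.95
ee_pos: [0.5765, 0.2604, 0.0012]
ee_rot: [0.49, 0.509, -0.491, 0.509]
wrist_force: [0.1, -0.7, -0.4]
grip_width: 0.0847
```

Emit:
drive_tool(
  series=[
    {"tx": 0, "ty": 0, "tz": 0, "twist": 0},
    {"tx": 0, "ty": 0, "tz": 0, "twist": 0},
    {"tx": 0, "ty": 0, "tz": 0, "twist": 0},
    {"tx": 0, "ty": 0, "tz": 0, "twist": 0},
    {"tx": 0, "ty": 0, "tz": 0, "twist": 0},
    {"tx": 0, "ty": 0, "tz": 0, "twist": 0},
    {"tx": 0, "ty": 0, "tz": 0, "twist": 0},
  ],
  grip=3.5,
)

```text
clock: 7.65
ee_pos: [0.5773, 0.2606, 0.0023]
ee_rot: [0.491, 0.509, -0.491, 0.509]
wrist_force: [0.6, -0.3, 3.8]
grip_width: 0.0393
```

```bash
python3 - <<'E'
from h import *
st(); im=read_camera('wrist'); cv2.imwrite('pics/w7.png',im[...,::-1])
im=read_camera('side'); cv2.imwrite('pics/s7.png',cv2.resize(im[200:275,190:250,::-1],None,fx=7,fy=7,interpolation=cv2.INTER_CUBIC))
E
```

```text
t7.65 pos [0.5773 0.2606 0.0023] F [ 0.57 -0.25  3.8 ] T [-0.105  0.028  0.004] g0.0393
[[0.0007, 0.9993, 0.0368], [0.0001, 0.0368, -0.9993], [-1.0, 0.0007, -0.0001]] [ 0.237  0.537  1.572 -0.     1.032  1.771]
```

View pics/w7.png

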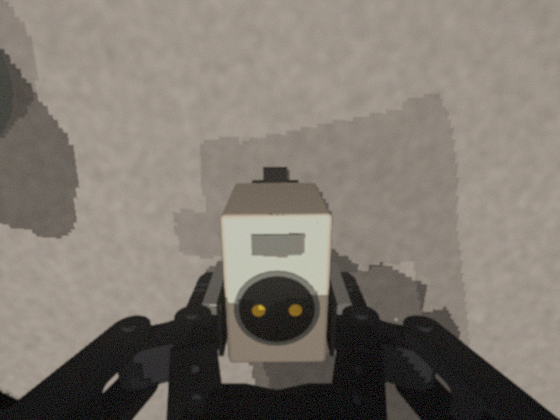

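View pics/s7.png

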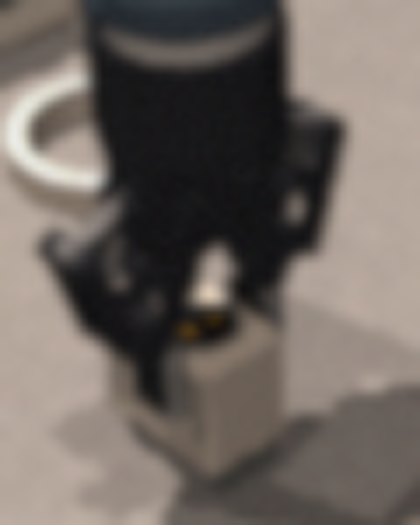

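Emit:
drive_tool(
  series=[
    {"tx": -1, "ty": 0, "tz": 0, "twist": 0},
    {"tx": -2.5, "ty": 0, "tz": 0, "twist": 0},
    {"tx": -4, "ty": 0, "tz": 0, "twist": 0},
    {"tx": -6, "ty": 0, "tz": 0, "twist": 0},
    {"tx": -8, "ty": 0, "tz": 0, "twist": 0},
    {"tx": -8, "ty": 0, "tz": 0, "twist": 0},
  ],
)

```text
clock: 8.35
ee_pos: [0.5799, 0.2614, 0.0867]
ee_rot: [0.493, 0.508, -0.488, 0.511]
wrist_force: [1.4, -0.1, -1.7]
grip_width: 0.0391
```

```bash
python3 - <<'E'
from h import *
st(); im=read_camera('wrist'); cv2.imwrite('pics/w8.png',im[...,::-1])
im=read_camera('side'); cv2.imwrite('pics/s8.png',cv2.resize(im[160:245,190:260,::-1],None,fx=7,fy=7,interpolation=cv2.INTER_CUBIC))
E
```

```text
t8.35 pos [0.5799 0.2614 0.0867] F [ 1.37 -0.14 -1.65] T [-0.01  -0.025 -0.017] g0.0391
[[0.0074, 0.9993, 0.0369], [0.0019, 0.0369, -0.9993], [-1.0, 0.0075, -0.0016]] [0.237 0.423 1.541 0.    1.17  1.771]
```

View pics/w8.png

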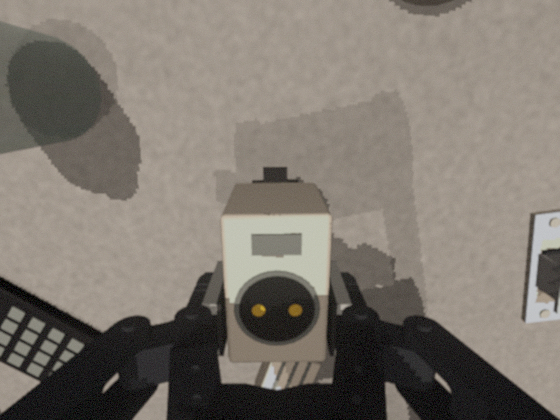

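View pics/s8.png

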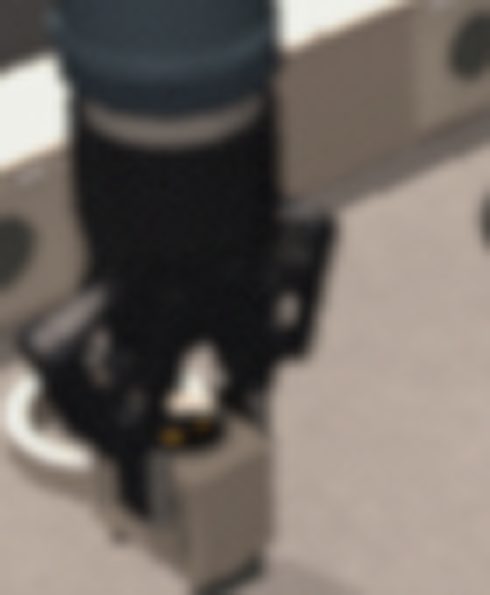

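```bash
cat >> h.py <<'E'
OB={'ftl':(.032,.02,.025),'ftr':(.032,-.02,.025),'ltl':(-.032,.02,.025),'ltr':(-.032,-.02,.025),'fbl':(.032,.02,-.025),'fbr':(.032,-.02,-.025)}
def pnp(c,px,o):
    """px: dict corner->pixel; prints module pose in tool frame"""
    ks=list(px); X=np.array([OB[k] for k in ks]);U=np.array([px[k] for k in ks],float)
    ok,r,t=cv2.solvePnP(X,U,np.array(c['K']),None)
    pr,_=cv2.projectPoints(X,r,t,np.array(c['K']),None); print('reproj',np.round(pr[:,0]-U,1).tolist())
    Rm=np.array(c['R']).T@cv2.Rodrigues(r)[0]; p=np.array(c['R']).T@(t[:,0]-c['t'])
    Rt=Rn.from_quat(o['ee_rot']).as_matrix()
    print('mid world',np.round(p,4),'in tool',np.round(Rt.T@(p-o['ee_pos']),4),'xaxis',np.round(Rm[:,0],3),'zaxis',np.round(Rm[:,2],3),'tilt(foot up) %.3f'%np.arcsin(Rm[2,0]))
E
python3 - <<'E'
from h import *
o=observe();c=calibration('wrist')
pnp(c,dict(ftl=(222,214),ftr=(331,214),ltl=(229,360),ltr=(326,360),fbl=(237,184),fbr=(322,184)),o)
E
```

```text
reproj [[-0.7, -0.1], [0.7, 0.0], [0.7, -0.3], [-0.3, 1.0], [2.4, -0.3], [-2.8, -0.5]]
mid world [0.5852 0.2578 0.1141] in tool [-0.0313  0.0078  0.0031] xaxis [ 0.999  0.045 -0.018] zaxis [0.017 0.03  0.999] tilt(foot up) -0.018
```

Emit:
drive_tool(
  series=[
    {"tx": 0, "ty": 3, "tz": 3, "twist": 0},
    {"tx": 0, "ty": 6, "tz": 6, "twist": 0},
    {"tx": 0, "ty": 8.5, "tz": 8.5, "twist": 0},
    {"tx": 0, "ty": 10.1, "tz": 9.8, "twist": 0},
    {"tx": 2, "ty": 10.1, "tz": 9.8, "twist": 0},
    {"tx": 4, "ty": 10.1, "tz": 9.8, "twist": 0},
    {"tx": 5, "ty": 10.1, "tz": 9.8, "twist": 0},
    {"tx": 5, "ty": 10.1, "tz": 9.8, "twist": 0},
    {"tx": 5, "ty": 10.1, "tz": 9.8, "twist": 0},
  ],
)

```text
clock: 9.35
ee_pos: [0.6813, 0.1665, 0.0317]
ee_rot: [0.49, 0.509, -0.491, 0.509]
wrist_force: [-0.9, -0.3, -2.6]
grip_width: 0.0391
```

```bash
python3 - <<'E'
from h import *
st(); im=read_camera('wrist'); cv2.imwrite('pics/w9.png',im[...,::-1])
im=read_camera('side'); cv2.imwrite('pics/s9.png',cv2.resize(im[160:245,160:280,::-1],None,fx=6,fy=6,interpolation=cv2.INTER_CUBIC))
w=calibration('wrist')
print([np.round(proj(w,[.7607+.045*np.cos(a),.1668+.045*np.sin(a),.02])) for a in np.arange(0,6.3,1.57)])
E
```

```text
t9.35 pos [0.6813 0.1665 0.0317] F [-0.85 -0.26 -2.58] T [-0.051 -0.013 -0.041] g0.0391
[[-0.0006, 0.9993, 0.0371], [-0.0001, 0.0371, -0.9993], [-1.0, -0.0006, 0.0]] [ 0.071  0.624  1.365 -0.     1.153  1.605]
[array([281.,   3.]), array([190.,  98.]), array([274., 186.]), array([364., 105.]), array([281.,   3.])]
```

View pics/w9.png

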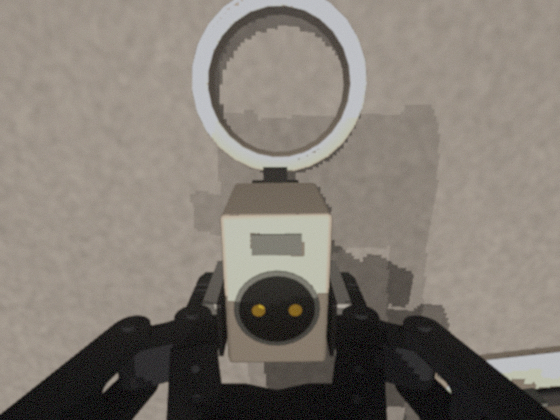

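View pics/s9.png

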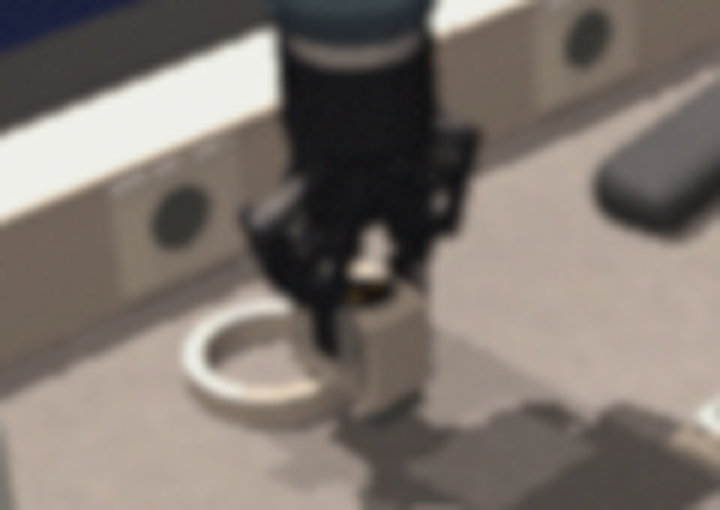

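```bash
python3 - <<'E'
from h import *
w=calibration('wrist')
for p,z in [((275,171),.02),((275,153),.02),((275,168),.03),((275,182),.035),((222,214),.092),((331,214),.092)]: print(p,np.round(ray(w,p,z),4))
E
```

```text
(275, 171) [0.7241 0.1667 0.02  ]
(275, 153) [0.734  0.1671 0.02  ]
(275, 168) [0.7277 0.1668 0.03  ]
(275, 182) [0.7215 0.1666 0.035 ]
(222, 214) [0.7228 0.1852 0.092 ]
(331, 214) [0.7243 0.1468 0.092 ]
```

Emit:
drive_tool(
  series=[
    {"tx": 0, "ty": 0.4, "tz": 0, "twist": 0},
    {"tx": 0.4, "ty": 0.4, "tz": 0, "twist": 0},
    {"tx": 0.7, "ty": 0.4, "tz": 0, "twist": 0},
    {"tx": 0.9, "ty": 0.4, "tz": 0, "twist": 0},
    {"tx": 1.0, "ty": 0.4, "tz": 0, "twist": 0},
    {"tx": 1.0, "ty": 0.4, "tz": 0, "twist": 0},
  ],
)

```text
clock: 10.05
ee_pos: [0.6856, 0.1665, 0.0223]
ee_rot: [0.491, 0.509, -0.491, 0.509]
wrist_force: [-0.0, 0.1, 0.0]
grip_width: 0.0389
```

Emit:
drive_tool(
  series=[
    {"tx": 0.1, "ty": 0, "tz": 0, "twist": 0},
    {"tx": 0.2, "ty": -0.1, "tz": 0, "twist": 0},
    {"tx": 0.2, "ty": -0.1, "tz": 0, "twist": 0},
  ],
)

```text
clock: 10.35
ee_pos: [0.6857, 0.1665, 0.0218]
ee_rot: [0.491, 0.508, -0.49, 0.51]
wrist_force: [-3.1, -0.3, 6.6]
grip_width: 0.0393
```

Emit:
drive_tool(
  series=[
    {"tx": 0.2, "ty": -0.1, "tz": 0, "twist": 0},
    {"tx": 0.4, "ty": -0.2, "tz": 0, "twist": 0},
    {"tx": 0.5, "ty": -0.3, "tz": 0, "twist": 0},
    {"tx": 0.5, "ty": -0.3, "tz": 0, "twist": 0},
  ],
)

```text
clock: 10.75
ee_pos: [0.6855, 0.1666, 0.0208]
ee_rot: [0.493, 0.507, -0.488, 0.511]
wrist_force: [-6.8, -1.8, 20.9]
grip_width: 0.039
```

Emit:
drive_tool(
  series=[
    {"tx": 0.2, "ty": 0, "tz": 0, "twist": 0},
    {"tx": 0.4, "ty": -0.1, "tz": 0, "twist": 0},
    {"tx": 0.6, "ty": -0.2, "tz": 0, "twist": 0},
    {"tx": 0.6, "ty": -0.2, "tz": 0, "twist": 0},
  ],
)

```text
clock: 11.15
ee_pos: [0.682, 0.1673, 0.0161]
ee_rot: [0.492, 0.508, -0.489, 0.511]
wrist_force: [-16.9, -0.2, 34.2]
grip_width: 0.0386
```

```bash
python3 - <<'E'
from h import *
st(); im=read_camera('wrist'); cv2.imwrite('pics/w10.png',im[...,::-1])
E
```

```text
t11.15 pos [0.682  0.1673 0.0161] F [-16.93  -0.21  34.24] T [-0.016  1.781 -0.004] g0.0386
[[0.0057, 0.9993, 0.0377], [0.0008, 0.0377, -0.9993], [-1.0, 0.0057, -0.0006]] [0.072 0.642 1.373 0.    1.121 1.605]
```

View pics/w10.png

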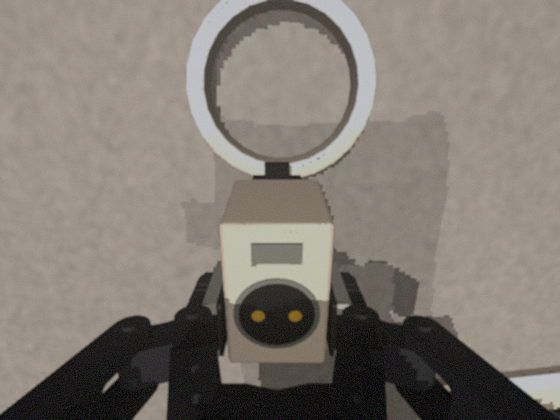

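Emit:
drive_tool(
  series=[
    {"tx": 0.2, "ty": -0.2, "tz": 0, "twist": 0},
    {"tx": 0.4, "ty": -0.4, "tz": 0, "twist": 0},
    {"tx": 0.5, "ty": -0.5, "tz": 0, "twist": 0},
    {"tx": 0.5, "ty": -0.5, "tz": 0, "twist": 0},
  ],
)

```text
clock: 11.6
ee_pos: [0.6772, 0.167, 0.0096]
ee_rot: [0.492, 0.508, -0.489, 0.511]
wrist_force: [-11.3, 1.4, 24.9]
grip_width: 0.0389
```

```bash
python3 - <<'E'
from h import *
st(); im=read_camera('wrist'); cv2.imwrite('pics/w11.png',im[...,::-1])
im=read_camera('side'); cv2.imwrite('pics/s11.png',cv2.resize(im[160:245,160:280,::-1],None,fx=6,fy=6,interpolation=cv2.INTER_CUBIC))
E
```

```text
t11.60 pos [0.6772 0.167  0.0096] F [-11.35   1.37  24.89] T [0.137 1.019 0.088] g0.0389
[[0.0062, 0.9993, 0.0376], [0.0009, 0.0376, -0.9993], [-1.0, 0.0063, -0.0006]] [0.072 0.641 1.389 0.    1.105 1.605]
```

View pics/w11.png

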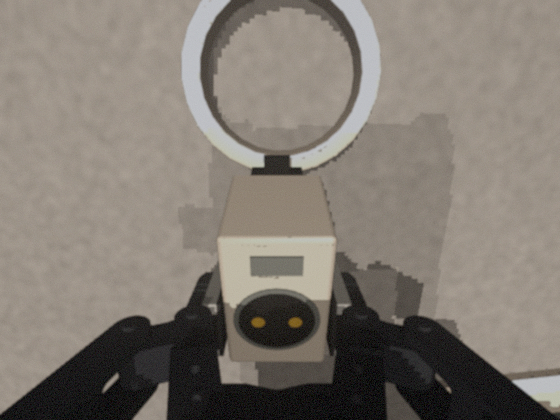

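View pics/s11.png

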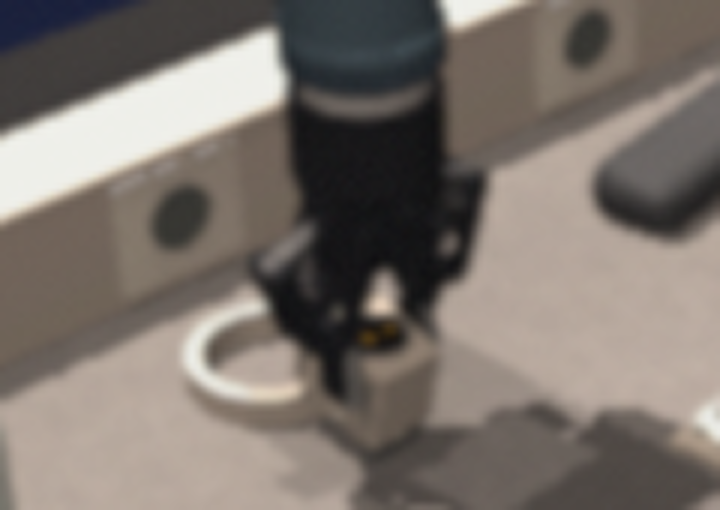

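```bash
python3 - <<'E'
from h import *
o=observe();c=calibration('wrist')
pnp(c,dict(ftl=(218,237),ftr=(336,237),ltl=(230,359),ltr=(325,359),fbl=(232,177),fbr=(325,177)),o)
for p in [(279,171),(279,152)]: print(ray(c,p,.02))
E
```

```text
reproj [[-0.1, -0.0], [0.2, 0.4], [1.2, 0.5], [-0.9, 1.3], [3.2, -1.2], [-3.6, -1.2]]
mid world [0.6864 0.1645 0.0446] in tool [-0.0349  0.0093  0.0029] xaxis [0.976 0.042 0.212] zaxis [-0.212  0.006  0.977] tilt(foot up) 0.213
[0.72380464 0.16527831 0.02      ]
[0.73293688 0.16564723 0.02      ]
```

Emit:
drive_tool(
  series=[
    {"tx": 0.2, "ty": -0.2, "tz": 0, "twist": 0},
    {"tx": 0.35, "ty": -0.35, "tz": 0, "twist": 0},
    {"tx": 0.35, "ty": -0.35, "tz": 0, "twist": 0},
  ],
)

```text
clock: 12.0
ee_pos: [0.6739, 0.1668, 0.0053]
ee_rot: [0.492, 0.508, -0.489, 0.511]
wrist_force: [-7.9, 1.3, 19.3]
grip_width: 0.0396
```

```bash
python3 - <<'E'
from h import *
st(); im=read_camera('wrist'); cv2.imwrite('pics/w12.png',im[...,::-1])
im=read_camera('side'); cv2.imwrite('pics/s12.png',cv2.resize(im[160:245,160:280,::-1],None,fx=6,fy=6,interpolation=cv2.INTER_CUBIC))
E
```

```text
t12.00 pos [0.6739 0.1668 0.0053] F [-7.86  1.34 19.28] T [0.143 0.427 0.074] g0.0396
[[0.0066, 0.9993, 0.0374], [0.001, 0.0374, -0.9993], [-1.0, 0.0066, -0.0007]] [7.200e-02 6.400e-01 1.400e+00 1.000e-03 1.094e+00 1.605e+00]
```

View pics/w12.png

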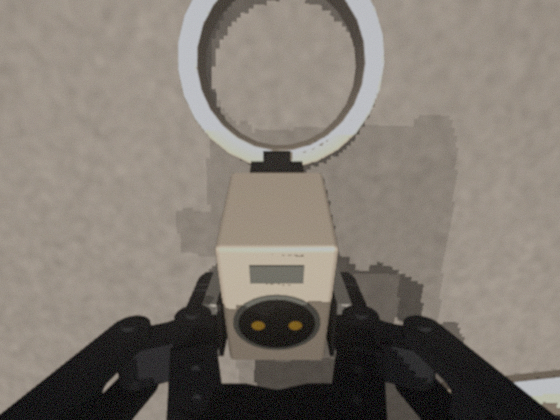

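```bash
python3 - <<'E'
from h import *
o=observe();c=calibration('wrist')
pnp(c,dict(ftl=(217,247),ftr=(337,247),ltl=(231,358),ltr=(325,358),fbl=(231,174),fbr=(325,174)),o)
E
```

```text
reproj [[-0.7, 0.1], [0.8, 0.2], [1.1, 0.2], [-1.1, 0.7], [2.3, -0.5], [-2.5, -0.7]]
mid world [0.6838 0.1643 0.0419] in tool [-0.0366  0.0101  0.0028] xaxis [0.955 0.044 0.295] zaxis [-0.295 -0.001  0.955] tilt(foot up) 0.299
```

Emit:
drive_tool(
  series=[
    {"tx": -2, "ty": 0, "tz": 0, "twist": 0},
    {"tx": -6, "ty": 0, "tz": 0, "twist": 0},
    {"tx": -10, "ty": 0, "tz": 0, "twist": 0},
    {"tx": -12.5, "ty": 0, "tz": 0, "twist": 0},
    {"tx": -12.5, "ty": -2, "tz": 4, "twist": -0.02},
    {"tx": -12.5, "ty": -4, "tz": 8, "twist": -0.04},
    {"tx": -12.5, "ty": -6, "tz": 12, "twist": -0.06},
    {"tx": -12.5, "ty": -8, "tz": 16, "twist": -0.08},
    {"tx": -12.5, "ty": -10, "tz": 20, "twist": -0.1},
    {"tx": -12.5, "ty": -12, "tz": 24, "twist": -0.12},
    {"tx": -12.5, "ty": -13.3, "tz": 26.1, "twist": -0.135},
    {"tx": -12.5, "ty": -13.3, "tz": 26.1, "twist": -0.135},
  ],
)

```text
clock: 13.3
ee_pos: [0.5463, -0.1027, 0.1252]
ee_rot: [0.456, 0.54, -0.457, 0.54]
wrist_force: [0.2, 0.7, -2.6]
grip_width: 0.0393
```

Emit:
drive_tool(
  series=[
    {"tx": 0, "ty": 0, "tz": 0, "twist": 0},
    {"tx": 0, "ty": 0, "tz": 0, "twist": 0},
    {"tx": 0, "ty": 0, "tz": 0, "twist": 0},
  ],
)

```text
clock: 13.6
ee_pos: [0.5481, -0.0987, 0.1253]
ee_rot: [0.455, 0.541, -0.455, 0.541]
wrist_force: [0.2, 0.8, -2.8]
grip_width: 0.0395
```

```bash
python3 - <<'E'
from h import *
o=st(); im=read_camera('wrist'); cv2.imwrite('pics/w13.png',im[...,::-1])
im=read_camera('side'); cv2.imwrite('pics/s13.png',cv2.resize(im[150:250,230:370,::-1],None,fx=5,fy=5,interpolation=cv2.INTER_CUBIC))
E
```

```text
t13.60 pos [ 0.5481 -0.0987  0.1253] F [ 0.23  0.77 -2.8 ] T [ 0.003  0.114 -0.017] g0.0395
[[0.0001, 0.985, 0.1724], [0.0002, 0.1724, -0.985], [-1.0, 0.0001, -0.0002]] [-0.391  0.219  1.721  0.     1.201  1.006]
```

View pics/w13.png

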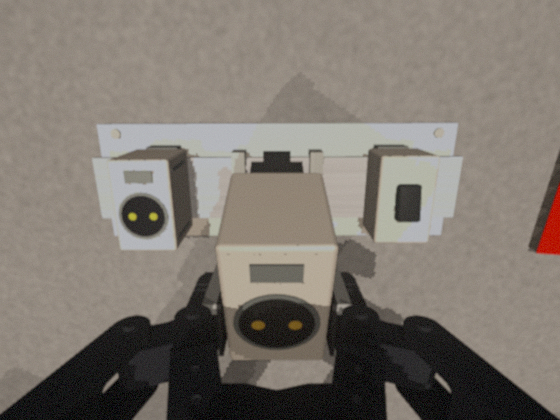

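View pics/s13.png

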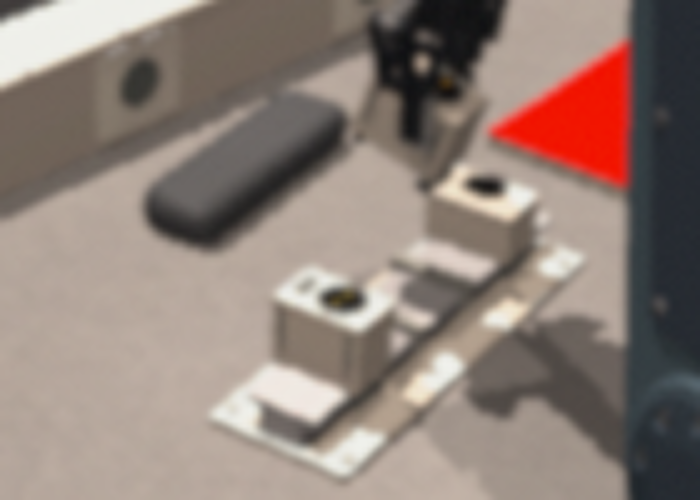

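```bash
python3 - <<'E'
from h import *
c=calibration('wrist');o=observe();R=Rn.from_quat(o['ee_rot']).as_matrix()
def T(n,p,z):
  q=ray(c,p,z); print(n,np.round(q,4),'tool(mm)',np.round(1e3*R.T@(q-o['ee_pos']),1))
T('flange L far',(95,158),.036);T('flange R far',(461,157),.036)
T('base L far',(97,125),.006);T('base R far',(457,123),.006)
T('clampL top-far in',(244,151),.044);T('clampL out',(234,151),.044);T('clampR in',(310,150),.044);T('clampR out',(323,150),.044)
pnp(c,dict(ftl=(219,246),ftr=(336,246),ltl=(231,357),ltr=(326,357),fbl=(231,173),fbr=(325,173)),o)
E
python3 - <<'E'
import cv2
a=cv2.imread('pics/w13.png'); cv2.imwrite('pics/w13z.png',cv2.resize(a[110:260,85:475],None,fx=2,fy=2,interpolation=cv2.INTER_CUBIC))
E
```

```text
flange L far [0.5596 0.0419 0.036 ] tool(mm) [  89.3   35.7 -136.5]
flange R far [ 0.6088 -0.2343  0.036 ] tool(mm) [ 89.3  36.5 144. ]
base L far [0.58   0.0553 0.006 ] tool(mm) [ 119.3   58.1 -146.2]
base R far [ 0.6331 -0.2383  0.006 ] tool(mm) [119.3  59.8 152.2]
clampL top-far in [ 0.5859 -0.0704  0.044 ] tool(mm) [ 81.3  42.3 -21.5]
clampL out [ 0.5847 -0.0631  0.044 ] tool(mm) [ 81.3  42.3 -28.9]
clampR in [ 0.5951 -0.1182  0.044 ] tool(mm) [81.3 43.  27.3]
clampR out [ 0.5967 -0.1277  0.044 ] tool(mm) [81.3 43.  36.9]
reproj [[-1.9, 0.1], [2.0, -0.1], [1.7, 0.1], [-1.8, 0.3], [2.6, -0.0], [-2.5, -0.4]]
mid world [ 0.5583 -0.1001  0.1613] in tool [-0.036   0.0099  0.0031] xaxis [0.942 0.174 0.288] zaxis [-0.286 -0.041  0.957] tilt(foot up) 0.292
```

View pics/w13z.png

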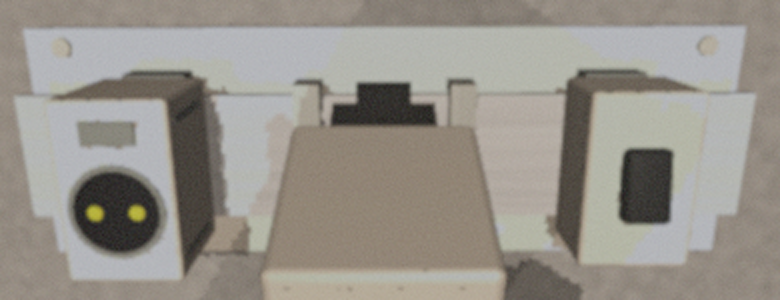

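Emit:
drive_tool(
  series=[
    {"tx": 0, "ty": 0.4, "tz": 0, "twist": 0},
    {"tx": 3, "ty": 0.4, "tz": 0, "twist": 0},
    {"tx": 5, "ty": 0.4, "tz": 0, "twist": 0},
    {"tx": 6.5, "ty": 0.4, "tz": 0, "twist": 0},
    {"tx": 7.2, "ty": 0.4, "tz": 0, "twist": 0},
    {"tx": 7.2, "ty": 0.4, "tz": 0, "twist": 0},
    {"tx": 7.2, "ty": 0.4, "tz": 0, "twist": 0},
  ],
)

```text
clock: 14.4
ee_pos: [0.5524, -0.0993, 0.0541]
ee_rot: [0.455, 0.541, -0.455, 0.541]
wrist_force: [1.3, 0.3, -2.9]
grip_width: 0.0391
```

```bash
python3 - <<'E'
from h import *
o=st()
im=read_camera('side'); cv2.imwrite('pics/s14.png',cv2.resize(im[150:250,230:370,::-1],None,fx=5,fy=5,interpolation=cv2.INTER_CUBIC))
im=read_camera('wrist'); cv2.imwrite('pics/w14.png',im[...,::-1])
E
```

```text
t14.40 pos [ 0.5524 -0.0993  0.0541] F [ 1.26  0.34 -2.86] T [-0.002  0.009  0.009] g0.0391
[[0.0011, 0.9853, 0.171], [-0.0004, 0.171, -0.9853], [-1.0, 0.001, 0.0006]] [-0.389  0.325  1.752  0.     1.063  1.01 ]
```

View pics/s14.png

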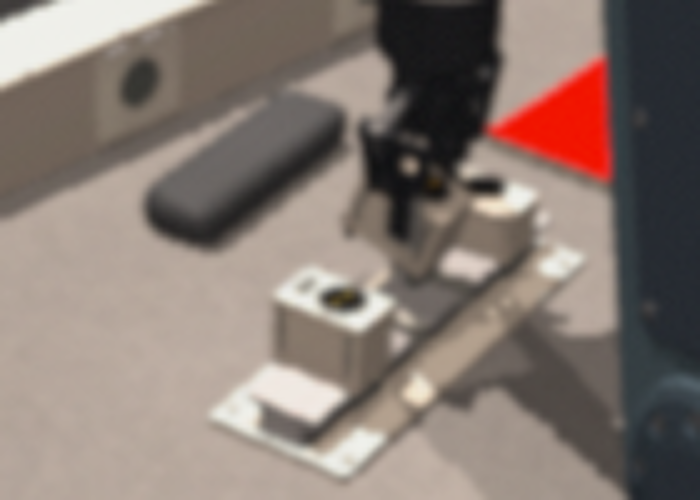

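View pics/w14.png

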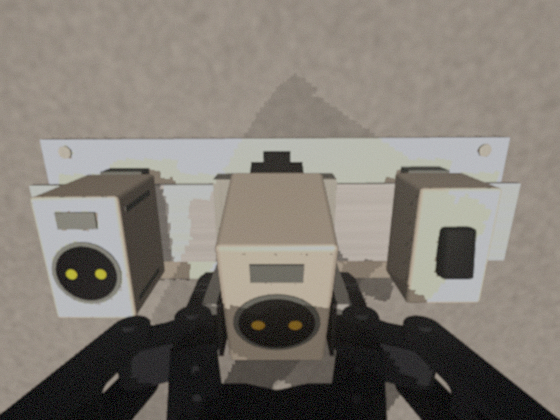

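```bash
python3 - <<'E'
from h import *
c=calibration('wrist');o=observe();R=Rn.from_quat(o['ee_rot']).as_matrix()
for z in (.02,.025,.03,.035,.04):
  a=ray(c,(31,185),z);b=ray(c,(519,184),z);print(z,np.linalg.norm(a-b),np.round(1e3*R.T@((a+b)/2-o['ee_pos']),1))
a=ray(c,(40,140),.006);b=ray(c,(508,138),.006);print(np.linalg.norm(a-b),np.round(1e3*R.T@((a+b)/2-o['ee_pos']),1))
E
```

```text
0.02 0.3036719101744807 [34.6 28.5  1.7]
0.025 0.2963796454950231 [29.6 29.7  1.7]
0.03 0.2890873808155655 [24.6 30.9  1.7]
0.035 0.28179511613610797 [19.6 32.2  1.7]
0.04 0.2745028514566504 [14.6 33.4  1.7]
0.2982894142275792 [48.7 54.8  1. ]
```

Emit:
drive_tool(
  series=[
    {"tx": 0.5, "ty": 0, "tz": -0.15, "twist": 0},
    {"tx": 0.8, "ty": 0, "tz": -0.15, "twist": 0},
    {"tx": 1.0, "ty": 0, "tz": -0.15, "twist": 0},
    {"tx": 1.0, "ty": 0, "tz": -0.15, "twist": 0},
  ],
)

```text
clock: 14.9
ee_pos: [0.551, -0.0975, 0.0429]
ee_rot: [0.455, 0.541, -0.455, 0.541]
wrist_force: [0.2, 0.4, -2.0]
grip_width: 0.0389
```

Emit:
drive_tool(
  series=[
    {"tx": 0.1, "ty": 0, "tz": 0, "twist": 0},
    {"tx": 0.2, "ty": 0, "tz": 0, "twist": 0},
    {"tx": 0.2, "ty": 0, "tz": 0, "twist": 0},
  ],
)

```text
clock: 15.2
ee_pos: [0.5513, -0.0976, 0.0413]
ee_rot: [0.455, 0.541, -0.455, 0.541]
wrist_force: [-0.1, -0.5, -2.5]
grip_width: 0.0386
```

Emit:
drive_tool(
  series=[
    {"tx": 0.1, "ty": 0, "tz": 0, "twist": 0},
    {"tx": 0.2, "ty": 0, "tz": 0, "twist": 0},
    {"tx": 0.2, "ty": 0, "tz": 0, "twist": 0},
  ],
)

```text
clock: 15.5
ee_pos: [0.5512, -0.0976, 0.0392]
ee_rot: [0.455, 0.541, -0.455, 0.541]
wrist_force: [-0.7, 0.3, -1.9]
grip_width: 0.0392
```

Emit:
drive_tool(
  series=[
    {"tx": 0.1, "ty": 0, "tz": 0, "twist": 0},
    {"tx": 0.2, "ty": 0, "tz": 0, "twist": 0},
    {"tx": 0.2, "ty": 0, "tz": 0, "twist": 0},
  ],
)

```text
clock: 15.8
ee_pos: [0.5512, -0.0976, 0.0372]
ee_rot: [0.455, 0.541, -0.455, 0.541]
wrist_force: [0.4, -0.3, -1.9]
grip_width: 0.0394
```

Emit:
drive_tool(
  series=[
    {"tx": 0.1, "ty": 0, "tz": 0, "twist": 0},
    {"tx": 0.2, "ty": 0, "tz": 0, "twist": 0},
    {"tx": 0.2, "ty": 0, "tz": 0, "twist": 0},
  ],
)

```text
clock: 16.1
ee_pos: [0.5512, -0.0976, 0.0352]
ee_rot: [0.455, 0.541, -0.455, 0.541]
wrist_force: [0.4, 0.0, -2.2]
grip_width: 0.039
```

Emit:
drive_tool(
  series=[
    {"tx": 0.1, "ty": 0, "tz": 0, "twist": 0},
    {"tx": 0.2, "ty": 0, "tz": 0, "twist": 0},
    {"tx": 0.2, "ty": 0, "tz": 0, "twist": 0},
  ],
)

```text
clock: 16.4
ee_pos: [0.5516, -0.0977, 0.0345]
ee_rot: [0.455, 0.541, -0.455, 0.541]
wrist_force: [-2.3, 0.4, 6.5]
grip_width: 0.0393
```

```bash
python3 - <<'E'
from h import *
o=st()
im=read_camera('side'); cv2.imwrite('pics/s15.png',cv2.resize(im[170:240,280:370,::-1],None,fx=7,fy=7,interpolation=cv2.INTER_CUBIC))
E
```

```text
t16.40 pos [ 0.5516 -0.0977  0.0345] F [-2.33  0.42  6.53] T [ 0.274  0.762 -0.01 ] g0.0393
[[0.0002, 0.9853, 0.1711], [-0.0001, 0.1711, -0.9853], [-1.0, 0.0002, 0.0002]] [-0.387  0.354  1.762 -0.     1.026  1.012]
```

View pics/s15.png

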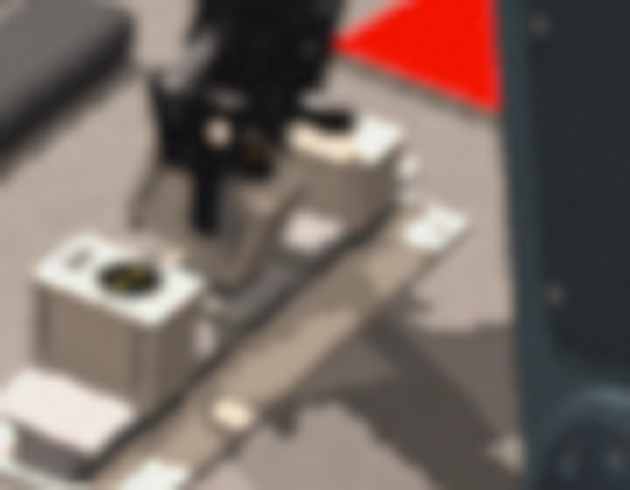

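Emit:
drive_tool(
  series=[
    {"tx": -0.5, "ty": 0, "tz": 0, "twist": 0},
    {"tx": -1, "ty": -1, "tz": 0, "twist": 0},
    {"tx": -1, "ty": -2.6, "tz": 0, "twist": 0},
    {"tx": -0.3, "ty": -2.6, "tz": 0, "twist": 0},
    {"tx": -0.3, "ty": -2.6, "tz": 0, "twist": 0},
  ],
)

```text
clock: 16.95
ee_pos: [0.5248, -0.1019, 0.0356]
ee_rot: [0.455, 0.541, -0.456, 0.54]
wrist_force: [0.2, 0.1, -2.1]
grip_width: 0.039
```

Emit:
drive_tool(
  series=[
    {"tx": 0.3, "ty": 0, "tz": 0, "twist": 0},
    {"tx": 0.6, "ty": 0, "tz": 0, "twist": 0},
    {"tx": 0.8, "ty": 0, "tz": 0, "twist": 0},
    {"tx": 0.8, "ty": 0, "tz": 0, "twist": 0},
  ],
)

```text
clock: 17.35
ee_pos: [0.5256, -0.1019, 0.0279]
ee_rot: [0.455, 0.541, -0.455, 0.541]
wrist_force: [0.4, 0.6, -2.3]
grip_width: 0.0388
```

```bash
python3 - <<'E'
from h import *
o=st()
im=read_camera('side'); cv2.imwrite('pics/s16.png',cv2.resize(im[170:240,280:370,::-1],None,fx=7,fy=7,interpolation=cv2.INTER_CUBIC))
im=read_camera('wrist'); cv2.imwrite('pics/w16.png',im[...,::-1])
E
```

```text
t17.35 pos [ 0.5256 -0.1019  0.0279] F [ 0.37  0.63 -2.28] T [0.01  0.07  0.001] g0.0388
[[-0.0007, 0.9852, 0.1711], [0.0003, 0.1711, -0.9852], [-1.0, -0.0007, -0.0005]] [-0.413  0.318  1.827  0.     0.997  0.985]
```

View pics/s16.png

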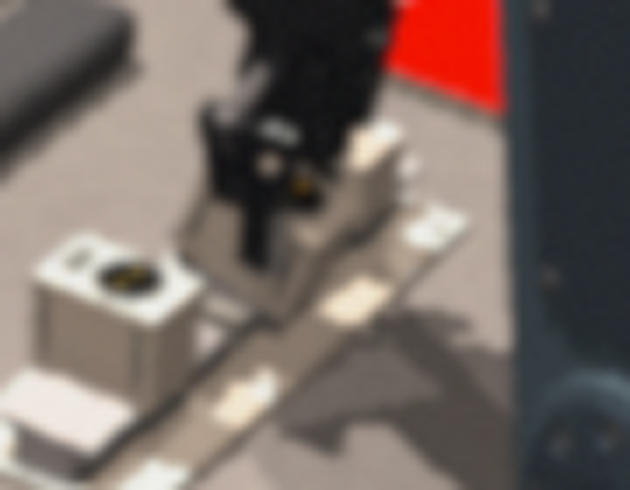

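View pics/w16.png

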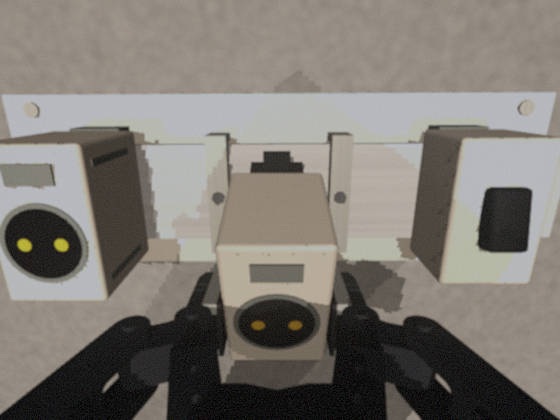

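Emit:
drive_tool(
  series=[
    {"tx": 0.3, "ty": 0, "tz": 0, "twist": 0},
    {"tx": 0.6, "ty": 0, "tz": 0, "twist": 0},
    {"tx": 0.6, "ty": 0, "tz": 0, "twist": 0},
    {"tx": 0.6, "ty": 0, "tz": 0, "twist": 0},
  ],
)

```text
clock: 17.85
ee_pos: [0.5256, -0.102, 0.0222]
ee_rot: [0.455, 0.541, -0.455, 0.541]
wrist_force: [0.5, -0.6, -2.0]
grip_width: 0.0395
```

Emit:
drive_tool(
  series=[
    {"tx": 0, "ty": 0.2, "tz": 0, "twist": 0},
    {"tx": 0, "ty": 0.4, "tz": 0, "twist": 0},
    {"tx": 0, "ty": 0.4, "tz": 0, "twist": 0},
  ],
)

```text
clock: 18.15
ee_pos: [0.5302, -0.1015, 0.0226]
ee_rot: [0.455, 0.541, -0.455, 0.541]
wrist_force: [-0.1, -0.1, -2.3]
grip_width: 0.0388
```

Emit:
drive_tool(
  series=[
    {"tx": 0.05, "ty": 0.1, "tz": 0, "twist": 0},
    {"tx": 0.05, "ty": 0.2, "tz": 0, "twist": 0},
    {"tx": 0.05, "ty": 0.2, "tz": 0, "twist": 0},
  ],
)

```text
clock: 18.45
ee_pos: [0.5318, -0.101, 0.0219]
ee_rot: [0.455, 0.541, -0.455, 0.541]
wrist_force: [-0.1, 0.2, -2.6]
grip_width: 0.0394
```

Emit:
drive_tool(
  series=[
    {"tx": 0, "ty": 0.1, "tz": 0, "twist": 0},
    {"tx": 0, "ty": 0.2, "tz": 0, "twist": 0},
    {"tx": 0, "ty": 0.2, "tz": 0, "twist": 0},
  ],
)

```text
clock: 18.75
ee_pos: [0.5338, -0.1007, 0.0219]
ee_rot: [0.455, 0.541, -0.455, 0.541]
wrist_force: [0.2, -0.3, -2.6]
grip_width: 0.0394
```

Emit:
drive_tool(
  series=[
    {"tx": 0, "ty": 0.1, "tz": 0, "twist": 0},
    {"tx": 0, "ty": 0.2, "tz": 0, "twist": 0},
    {"tx": 0, "ty": 0.2, "tz": 0, "twist": 0},
  ],
)

```text
clock: 19.05
ee_pos: [0.5358, -0.1004, 0.0219]
ee_rot: [0.455, 0.541, -0.455, 0.541]
wrist_force: [-0.6, 0.3, -2.5]
grip_width: 0.0392
```

Emit:
drive_tool(
  series=[
    {"tx": 0, "ty": 0.1, "tz": 0, "twist": 0},
    {"tx": 0, "ty": 0.15, "tz": 0, "twist": 0},
    {"tx": 0, "ty": 0.15, "tz": 0, "twist": 0},
  ],
)

```text
clock: 19.35
ee_pos: [0.5372, -0.1001, 0.0219]
ee_rot: [0.455, 0.541, -0.455, 0.541]
wrist_force: [-0.0, 0.3, -3.2]
grip_width: 0.039
```

Emit:
drive_tool(
  series=[
    {"tx": 0, "ty": 0.1, "tz": 0, "twist": 0},
    {"tx": 0, "ty": 0.15, "tz": 0, "twist": 0},
    {"tx": 0, "ty": 0.15, "tz": 0, "twist": 0},
  ],
)

```text
clock: 19.65
ee_pos: [0.5381, -0.0998, 0.0217]
ee_rot: [0.455, 0.541, -0.455, 0.541]
wrist_force: [-1.8, 0.2, -2.1]
grip_width: 0.0392
```

Emit:
drive_tool(
  series=[
    {"tx": 0, "ty": 0.1, "tz": 0, "twist": 0},
    {"tx": 0, "ty": 0.15, "tz": 0, "twist": 0},
    {"tx": 0, "ty": 0.15, "tz": 0, "twist": 0},
  ],
)

```text
clock: 19.95
ee_pos: [0.5384, -0.0996, 0.0213]
ee_rot: [0.454, 0.542, -0.456, 0.54]
wrist_force: [-5.7, -2.2, -0.9]
grip_width: 0.039
```

Emit:
drive_tool(
  series=[
    {"tx": -0.1, "ty": -0.15, "tz": 0, "twist": 0},
    {"tx": -0.2, "ty": -0.15, "tz": 0, "twist": 0},
    {"tx": -0.2, "ty": -0.15, "tz": 0, "twist": 0},
  ],
)

```text
clock: 20.25
ee_pos: [0.5378, -0.0996, 0.0227]
ee_rot: [0.455, 0.541, -0.455, 0.541]
wrist_force: [0.6, -2.0, -15.9]
grip_width: 0.0393
```

```bash
python3 - <<'E'
from h import *
o=st()
im=read_camera('wrist'); cv2.imwrite('pics/w17.png',im[...,::-1])
im=read_camera('side'); cv2.imwrite('pics/s17.png',cv2.resize(im[170:240,280:370,::-1],None,fx=7,fy=7,interpolation=cv2.INTER_CUBIC))
E
```

```text
t20.25 pos [ 0.5378 -0.0996  0.0227] F [  0.57  -2.02 -15.86] T [-0.423 -0.163  0.084] g0.0393
[[-0.0013, 0.9853, 0.1708], [0.0005, 0.1708, -0.9853], [-1.0, -0.0012, -0.0007]] [-0.4    0.349  1.798 -0.     0.995  0.999]
```

View pics/w17.png

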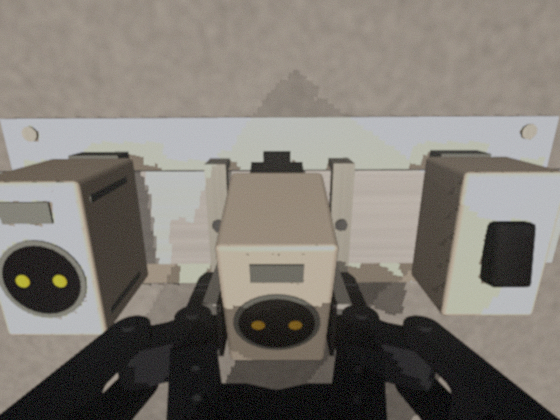

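View pics/s17.png

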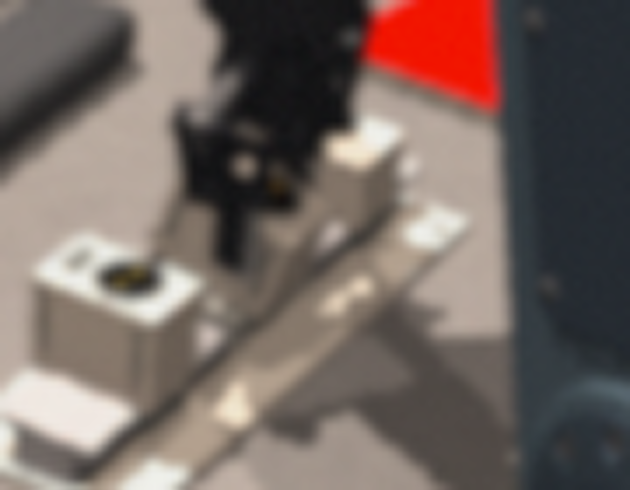

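Emit:
drive_tool(
  series=[
    {"tx": 0.15, "ty": 0, "tz": 0, "twist": 0},
    {"tx": 0.25, "ty": 0.03, "tz": 0, "twist": 0},
    {"tx": 0.25, "ty": 0.05, "tz": 0, "twist": 0},
    {"tx": 0.25, "ty": 0.05, "tz": 0, "twist": 0},
  ],
)

```text
clock: 20.75
ee_pos: [0.5383, -0.0997, 0.0219]
ee_rot: [0.455, 0.542, -0.456, 0.541]
wrist_force: [-6.7, -0.5, -3.2]
grip_width: 0.0389
```

Emit:
drive_tool(
  series=[
    {"tx": 0.1, "ty": -0.05, "tz": 0, "twist": 0},
    {"tx": 0.1, "ty": -0.05, "tz": 0, "twist": 0},
  ],
)

```text
clock: 20.95
ee_pos: [0.5385, -0.0999, 0.0212]
ee_rot: [0.455, 0.541, -0.455, 0.541]
wrist_force: [-5.8, -0.2, -1.2]
grip_width: 0.0388
```

Emit:
drive_tool(
  series=[
    {"tx": 0, "ty": 0, "tz": 0, "twist": 0},
    {"tx": 0, "ty": 0, "tz": 0, "twist": 0},
    {"tx": 0, "ty": 0, "tz": 0, "twist": 0},
    {"tx": 0, "ty": 0, "tz": 0, "twist": 0},
  ],
  grip=6.5,
)

```text
clock: 21.35
ee_pos: [0.5395, -0.1001, 0.0211]
ee_rot: [0.456, 0.54, -0.455, 0.542]
wrist_force: [0.5, 1.1, -0.1]
grip_width: 0.0648
```

```bash
python3 - <<'E'
from h import *
o=st()
im=read_camera('wrist'); cv2.imwrite('pics/w18.png',im[...,::-1])
im=read_camera('side'); cv2.imwrite('pics/s18.png',cv2.resize(im[170:240,280:370,::-1],None,fx=7,fy=7,interpolation=cv2.INTER_CUBIC))
E
```

```text
t21.35 pos [ 0.5395 -0.1001  0.0211] F [ 0.48  1.08 -0.06] T [ 0.016  0.022 -0.019] g0.0648
[[0.0019, 0.9853, 0.171], [-0.0006, 0.171, -0.9853], [-1.0, 0.0018, 0.0009]] [-0.4    0.353  1.797  0.     0.99   0.999]
```

View pics/w18.png

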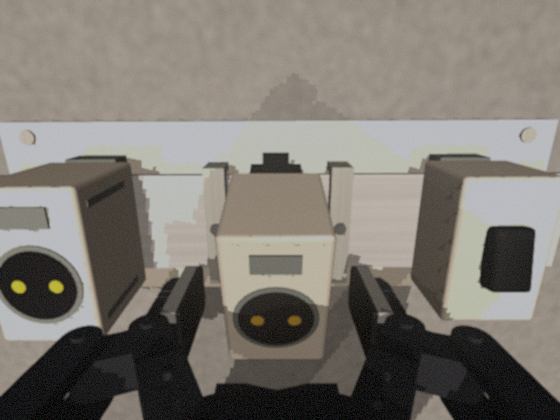

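View pics/s18.png

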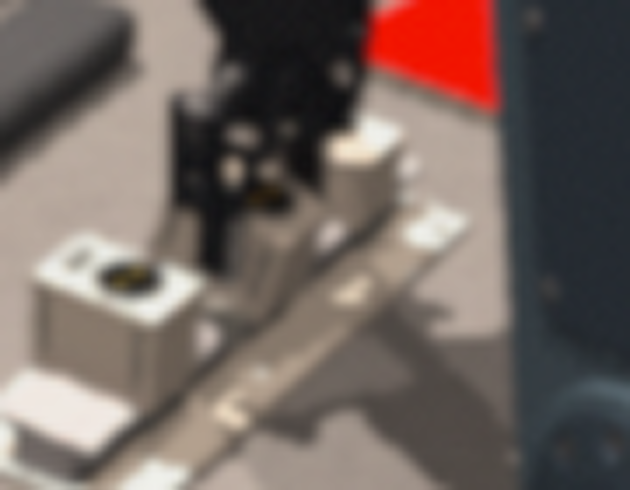

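Emit:
drive_tool(
  series=[
    {"tx": -2, "ty": 0, "tz": 0, "twist": 0},
    {"tx": -5, "ty": 0, "tz": 0, "twist": 0},
    {"tx": -9, "ty": 0, "tz": 0, "twist": 0},
    {"tx": -11, "ty": 0, "tz": 0, "twist": 0},
    {"tx": -11, "ty": -2, "tz": 0, "twist": 0},
    {"tx": -11, "ty": -4, "tz": 0, "twist": 0},
    {"tx": -11, "ty": -4, "tz": 0, "twist": 0},
    {"tx": -11, "ty": -4, "tz": 0, "twist": 0},
  ],
)

```text
clock: 22.25
ee_pos: [0.4995, -0.1068, 0.1307]
ee_rot: [0.456, 0.541, -0.455, 0.541]
wrist_force: [0.5, 0.3, 0.3]
grip_width: 0.0649
```

```bash
python3 - <<'E'
from h import *
o=st()
im=read_camera('wrist'); cv2.imwrite('pics/w19.png',im[...,::-1])
im=read_camera('side'); cv2.imwrite('pics/s19.png',cv2.resize(im[170:240,280:370,::-1],None,fx=7,fy=7,interpolation=cv2.INTER_CUBIC))
E
```

```text
t22.25 pos [ 0.4995 -0.1068  0.1307] F [0.46 0.32 0.26] T [-0.014  0.004 -0.01 ] g0.0649
[[0.001, 0.9854, 0.1703], [-0.0002, 0.1703, -0.9854], [-1.0, 0.001, 0.0003]] [-0.444  0.112  1.833  0.     1.195  0.956]
```

View pics/w19.png

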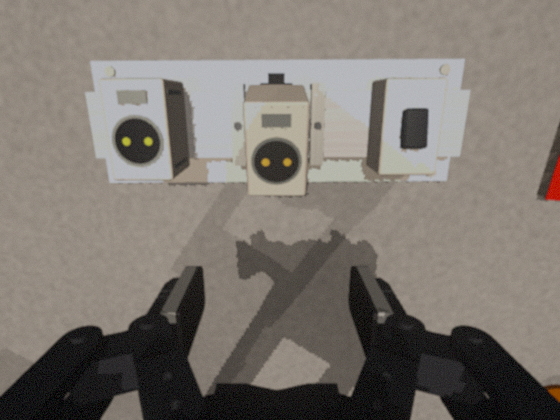

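View pics/s19.png

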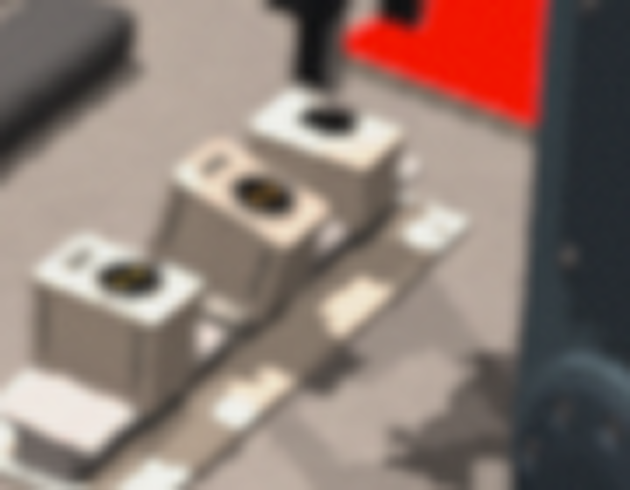

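```bash
python3 - <<'E'
from h import *
import cv2
c=calibration('wrist');o=observe();R=Rn.from_quat(o['ee_rot']).as_matrix()
for p,z in [((245,102),.092),((307,102),.092),((248,194),.077),((306,194),.077),((262,86),.045)]:
  q=ray(c,p,z);print(p,np.round(q,4),np.round(1e3*R.T@(q-o['ee_pos']),1))
a=cv2.imread('pics/w19.png'); cv2.imwrite('pics/w19z.png',cv2.resize(a[50:210,200:360],None,fx=3.7,fy=3.7,interpolation=cv2.INTER_CUBIC))
E
```

```text
(245, 102) [ 0.5735 -0.0776  0.092 ] [ 38.6  77.4 -16.1]
(307, 102) [ 0.5797 -0.1136  0.092 ] [38.6 77.4 20.4]
(248, 194) [ 0.5139 -0.0871  0.077 ] [ 53.5  17.1 -17. ]
(306, 194) [ 0.5207 -0.1262  0.077 ] [53.5 17.1 22.7]
(262, 86) [ 0.585  -0.0841  0.045 ] [85.6 87.6 -7.8]
```

View pics/w19z.png

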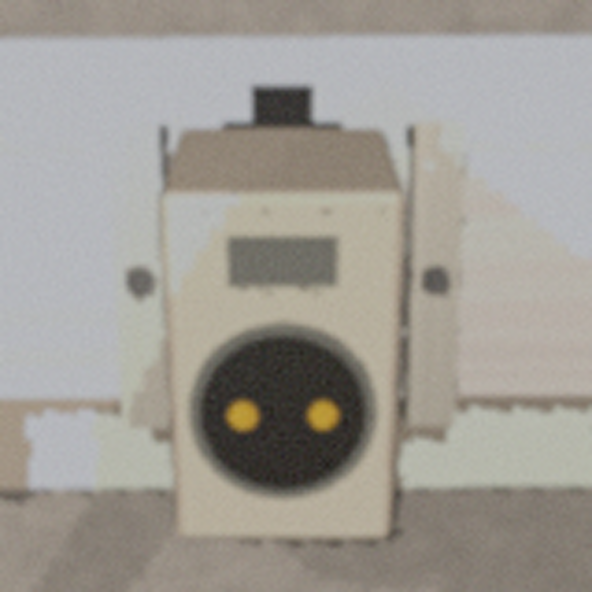

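Emit:
drive_tool(
  series=[
    {"tx": 0, "ty": 2, "tz": 0.2, "twist": 0},
    {"tx": 0, "ty": 4, "tz": 0.2, "twist": 0},
    {"tx": 0, "ty": 6, "tz": 0.2, "twist": 0},
    {"tx": 0, "ty": 7.6, "tz": 0.2, "twist": 0},
    {"tx": 0, "ty": 7.6, "tz": 0.2, "twist": 0},
    {"tx": 0, "ty": 7.6, "tz": 0.2, "twist": 0},
    {"tx": 0, "ty": 7.6, "tz": 0.2, "twist": 0},
    {"tx": 1.5, "ty": 7.6, "tz": 0.2, "twist": 0},
    {"tx": 3, "ty": 7.6, "tz": 0.2, "twist": 0},
    {"tx": 4.2, "ty": 7.6, "tz": 0.2, "twist": 0},
    {"tx": 4.5, "ty": 7.6, "tz": 0.2, "twist": 0},
    {"tx": 4.5, "ty": 7.6, "tz": 0.2, "twist": 0},
  ],
  grip=0,
)

```text
clock: 23.55
ee_pos: [0.5735, -0.0954, 0.0841]
ee_rot: [0.455, 0.542, -0.456, 0.54]
wrist_force: [0.6, 0.2, -0.3]
grip_width: -0.0002
```

```bash
python3 - <<'E'
from h import *
o=st()
im=read_camera('wrist'); cv2.imwrite('pics/w20.png',im[...,::-1])
im=read_camera('side'); cv2.imwrite('pics/s20.png',cv2.resize(im[160:240,280:370,::-1],None,fx=7,fy=7,interpolation=cv2.INTER_CUBIC))
E
```

```text
t23.55 pos [ 0.5735 -0.0954  0.0841] F [ 0.56  0.17 -0.3 ] T [-0.01   0.009 -0.061] g-0.0002
[[-0.0021, 0.9853, 0.1708], [0.0008, 0.1708, -0.9853], [-1.0, -0.002, -0.0012]] [-0.369  0.324  1.682 -0.     1.138  1.03 ]
```

View pics/w20.png

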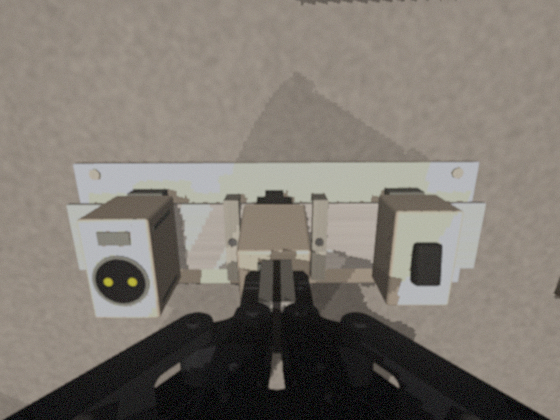

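View pics/s20.png

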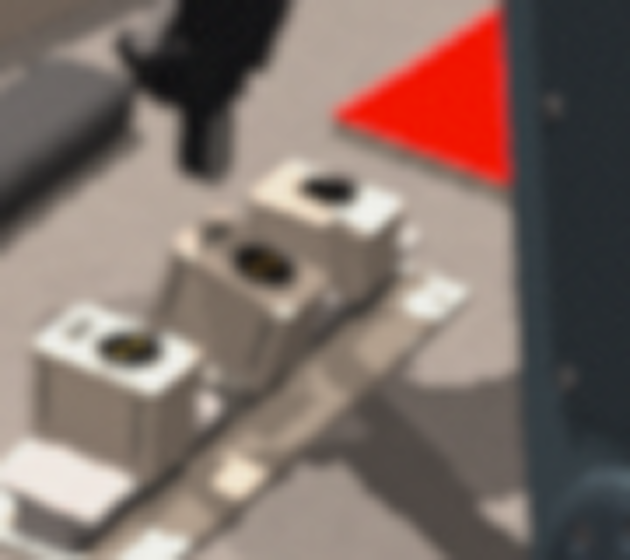

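Emit:
drive_tool(
  series=[
    {"tx": 0.5, "ty": 0.2, "tz": 0, "twist": 0},
    {"tx": 1.0, "ty": 0.2, "tz": 0, "twist": 0},
    {"tx": 1.3, "ty": 0.2, "tz": 0, "twist": 0},
    {"tx": 1.3, "ty": 0.2, "tz": 0, "twist": 0},
  ],
)

```text
clock: 24.05
ee_pos: [0.5759, -0.0951, 0.0717]
ee_rot: [0.455, 0.541, -0.455, 0.541]
wrist_force: [-0.1, 0.1, 0.3]
grip_width: -0.0003
```

Emit:
drive_tool(
  series=[
    {"tx": 0.1, "ty": 0, "tz": 0, "twist": 0},
    {"tx": 0.2, "ty": 0, "tz": 0, "twist": 0},
    {"tx": 0.2, "ty": 0, "tz": 0, "twist": 0},
  ],
)

```text
clock: 24.35
ee_pos: [0.5763, -0.0953, 0.0704]
ee_rot: [0.455, 0.541, -0.455, 0.541]
wrist_force: [0.4, -0.2, -0.8]
grip_width: -0.0001
```

Emit:
drive_tool(
  series=[
    {"tx": 0.1, "ty": 0, "tz": 0, "twist": 0},
    {"tx": 0.2, "ty": 0, "tz": 0, "twist": 0},
    {"tx": 0.2, "ty": 0, "tz": 0, "twist": 0},
  ],
)

```text
clock: 24.65
ee_pos: [0.5762, -0.0953, 0.0682]
ee_rot: [0.455, 0.541, -0.455, 0.541]
wrist_force: [0.3, -1.1, -0.3]
grip_width: 0.0
```

Emit:
drive_tool(
  series=[
    {"tx": 0.1, "ty": 0, "tz": 0, "twist": 0},
    {"tx": 0.2, "ty": 0, "tz": 0, "twist": 0},
    {"tx": 0.2, "ty": 0, "tz": 0, "twist": 0},
  ],
)

```text
clock: 24.95
ee_pos: [0.5762, -0.0953, 0.0662]
ee_rot: [0.455, 0.541, -0.455, 0.541]
wrist_force: [-0.2, 0.8, 0.5]
grip_width: 0.0001
```

Emit:
drive_tool(
  series=[
    {"tx": 0.1, "ty": 0, "tz": 0, "twist": 0},
    {"tx": 0.2, "ty": 0, "tz": 0, "twist": 0},
    {"tx": 0.2, "ty": 0, "tz": 0, "twist": 0},
  ],
)

```text
clock: 25.25
ee_pos: [0.5762, -0.0953, 0.0642]
ee_rot: [0.455, 0.541, -0.455, 0.541]
wrist_force: [-0.1, -1.1, 0.1]
grip_width: 0.0001
```

Emit:
drive_tool(
  series=[
    {"tx": 0.1, "ty": 0, "tz": 0, "twist": 0},
    {"tx": 0.2, "ty": 0, "tz": 0, "twist": 0},
    {"tx": 0.2, "ty": 0, "tz": 0, "twist": 0},
  ],
)

```text
clock: 25.55
ee_pos: [0.5762, -0.0953, 0.0622]
ee_rot: [0.455, 0.541, -0.455, 0.541]
wrist_force: [-1.0, 0.7, -0.3]
grip_width: -0.0003
```

Emit:
drive_tool(
  series=[
    {"tx": 0.1, "ty": 0, "tz": 0, "twist": 0},
    {"tx": 0.2, "ty": 0, "tz": 0, "twist": 0},
    {"tx": 0.2, "ty": 0, "tz": 0, "twist": 0},
  ],
)

```text
clock: 25.85
ee_pos: [0.5769, -0.0955, 0.0609]
ee_rot: [0.455, 0.541, -0.455, 0.541]
wrist_force: [-0.3, 0.3, 2.4]
grip_width: 0.0
```

Emit:
drive_tool(
  series=[
    {"tx": 0.1, "ty": 0.1, "tz": 0, "twist": 0},
    {"tx": 0.2, "ty": 0.2, "tz": 0, "twist": 0},
    {"tx": 0.2, "ty": 0.2, "tz": 0, "twist": 0},
  ],
)

```text
clock: 26.15
ee_pos: [0.5793, -0.0951, 0.0591]
ee_rot: [0.456, 0.54, -0.455, 0.542]
wrist_force: [1.1, -0.3, 4.8]
grip_width: 0.0001
```

Emit:
drive_tool(
  series=[
    {"tx": 0.1, "ty": 0.1, "tz": 0, "twist": 0},
    {"tx": 0.2, "ty": 0.2, "tz": 0, "twist": 0},
    {"tx": 0.2, "ty": 0.2, "tz": 0, "twist": 0},
  ],
)

```text
clock: 26.45
ee_pos: [0.5816, -0.0949, 0.0574]
ee_rot: [0.456, 0.54, -0.455, 0.542]
wrist_force: [1.1, 0.6, 6.0]
grip_width: -0.0005
```

Emit:
drive_tool(
  series=[
    {"tx": 0.1, "ty": 0.1, "tz": 0, "twist": 0},
    {"tx": 0.15, "ty": 0.2, "tz": 0, "twist": 0},
    {"tx": 0.15, "ty": 0.2, "tz": 0, "twist": 0},
  ],
)

```text
clock: 26.75
ee_pos: [0.5819, -0.0941, 0.0544]
ee_rot: [0.455, 0.541, -0.455, 0.541]
wrist_force: [-0.6, 0.7, -0.6]
grip_width: -0.0
```

```bash
python3 - <<'E'
from h import *
o=st()
im=read_camera('wrist'); cv2.imwrite('pics/w21.png',cv2.resize(im[160:340,170:390,::-1],None,fx=3.5,fy=3.2))
im=read_camera('side'); cv2.imwrite('pics/s21.png',cv2.resize(im[160:240,280:370,::-1],None,fx=7,fy=7,interpolation=cv2.INTER_CUBIC))
E
```

```text
t26.75 pos [ 0.5819 -0.0941  0.0544] F [-0.63  0.66 -0.57] T [-0.026 -0.01   0.035] g-0.0000
[[-0.001, 0.9853, 0.1711], [0.0003, 0.1711, -0.9853], [-1.0, -0.0009, -0.0005]] [-0.361  0.38   1.676 -0.     1.087  1.037]
```

View pics/w21.png

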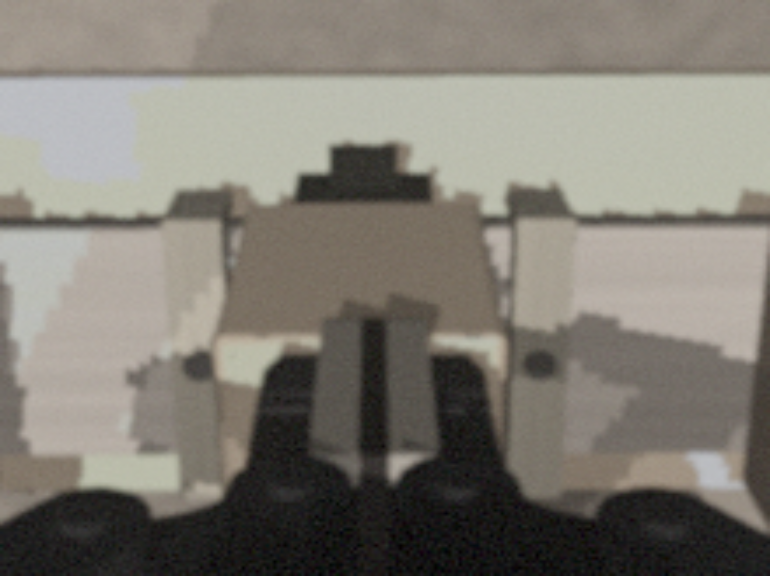

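View pics/s21.png

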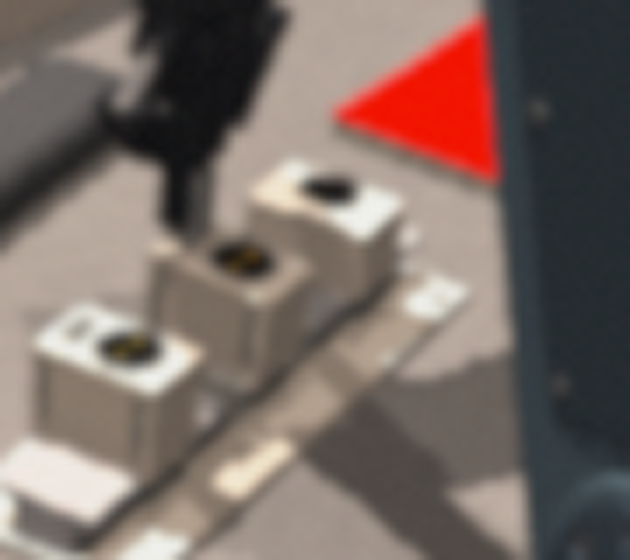

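Emit:
drive_tool(
  series=[
    {"tx": 0.1, "ty": 0.05, "tz": 0, "twist": 0},
    {"tx": 0.2, "ty": 0.1, "tz": 0, "twist": 0},
    {"tx": 0.2, "ty": 0.1, "tz": 0, "twist": 0},
  ],
)

```text
clock: 27.15
ee_pos: [0.5831, -0.094, 0.0526]
ee_rot: [0.455, 0.541, -0.455, 0.541]
wrist_force: [0.7, -1.1, -0.3]
grip_width: 0.0001
```

Emit:
drive_tool(
  series=[
    {"tx": 0.1, "ty": 0.05, "tz": 0, "twist": 0},
    {"tx": 0.2, "ty": 0.1, "tz": 0, "twist": 0},
    {"tx": 0.2, "ty": 0.1, "tz": 0, "twist": 0},
  ],
)

```text
clock: 27.45
ee_pos: [0.5841, -0.0939, 0.0506]
ee_rot: [0.455, 0.541, -0.455, 0.541]
wrist_force: [0.7, -0.4, 0.2]
grip_width: 0.0
```

Emit:
drive_tool(
  series=[
    {"tx": 0.1, "ty": 0.05, "tz": 0, "twist": 0},
    {"tx": 0.15, "ty": 0.05, "tz": 0, "twist": 0},
    {"tx": 0.15, "ty": 0.05, "tz": 0, "twist": 0},
  ],
)

```text
clock: 27.75
ee_pos: [0.5849, -0.0939, 0.0497]
ee_rot: [0.455, 0.541, -0.455, 0.541]
wrist_force: [-1.0, 1.0, 3.4]
grip_width: 0.0002
```

Emit:
drive_tool(
  series=[
    {"tx": 0.1, "ty": 0, "tz": 0, "twist": 0},
    {"tx": 0.15, "ty": 0, "tz": 0, "twist": 0},
    {"tx": 0.15, "ty": 0, "tz": 0, "twist": 0},
  ],
)

```text
clock: 28.05
ee_pos: [0.586, -0.094, 0.0497]
ee_rot: [0.456, 0.54, -0.455, 0.542]
wrist_force: [-0.7, 1.4, 9.7]
grip_width: 0.0005
```

Emit:
drive_tool(
  series=[
    {"tx": 0.1, "ty": 0, "tz": 0, "twist": 0},
    {"tx": 0.1, "ty": 0, "tz": 0, "twist": 0},
    {"tx": 0.1, "ty": 0, "tz": 0, "twist": 0},
  ],
)

```text
clock: 28.35
ee_pos: [0.5868, -0.094, 0.0496]
ee_rot: [0.456, 0.54, -0.454, 0.542]
wrist_force: [-2.2, 3.1, 15.8]
grip_width: -0.0002
```

Emit:
drive_tool(
  series=[
    {"tx": -1, "ty": 0, "tz": 0, "twist": 0},
    {"tx": -4, "ty": -1, "tz": 0, "twist": 0},
    {"tx": -8, "ty": -4, "tz": 0, "twist": 0},
    {"tx": -8, "ty": -7, "tz": 0, "twist": 0},
    {"tx": -8, "ty": -8, "tz": 0, "twist": 0},
    {"tx": -8, "ty": -8, "tz": 0, "twist": 0},
    {"tx": -8, "ty": -8, "tz": 0, "twist": 0},
  ],
)

```text
clock: 29.05
ee_pos: [0.5062, -0.1075, 0.1264]
ee_rot: [0.455, 0.541, -0.455, 0.541]
wrist_force: [-0.1, 0.5, -0.9]
grip_width: 0.0003
```

```bash
python3 - <<'E'
from h import *
o=st()
im=read_camera('wrist'); cv2.imwrite('pics/w22.png',im[...,::-1]); cv2.imwrite('pics/w22z.png',cv2.resize(im[50:250,170:390,::-1],None,fx=3.5,fy=3))
im=read_camera('side'); cv2.imwrite('pics/s22.png',cv2.resize(im[160:240,280:370,::-1],None,fx=7,fy=7,interpolation=cv2.INTER_CUBIC))
im=read_camera('top'); cv2.imwrite('pics/t22.png',im[...,::-1])
E
```

```text
t29.05 pos [ 0.5062 -0.1075  0.1264] F [-0.13  0.53 -0.86] T [0.012 0.02  0.031] g0.0003
[[-0.0003, 0.9854, 0.1705], [0.0004, 0.1705, -0.9854], [-1.0, -0.0002, -0.0005]] [-0.439  0.134  1.819  0.     1.19   0.96 ]
```

View pics/w22z.png

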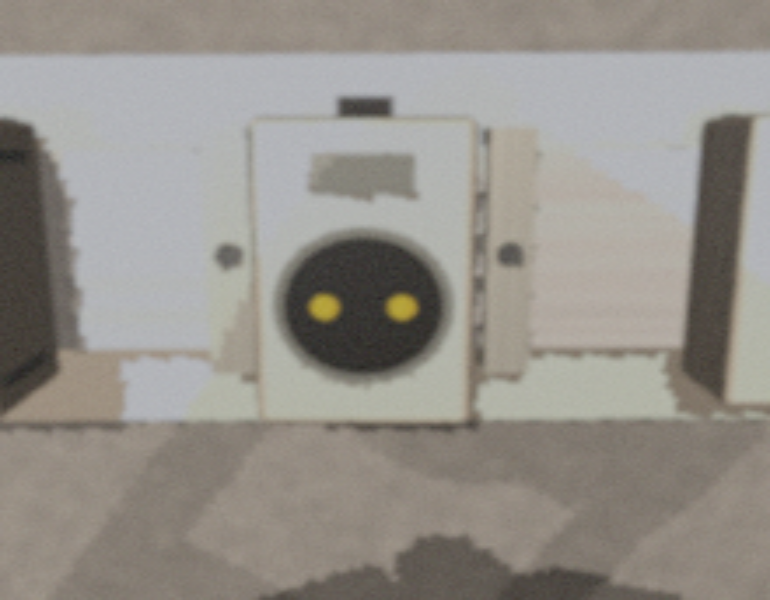

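View pics/s22.png

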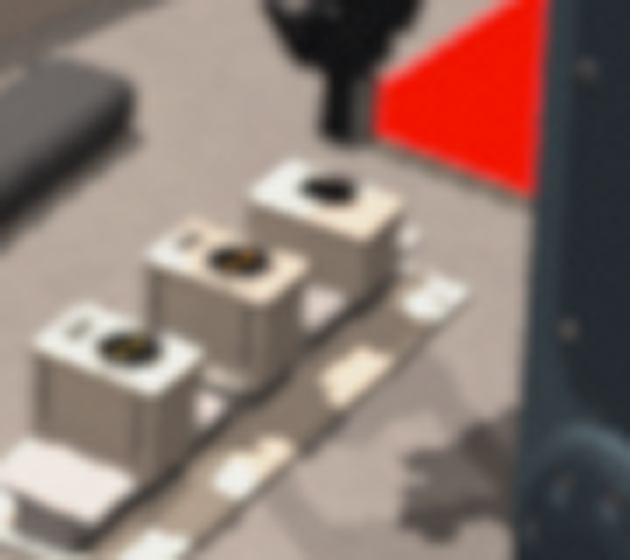

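View pics/t22.png

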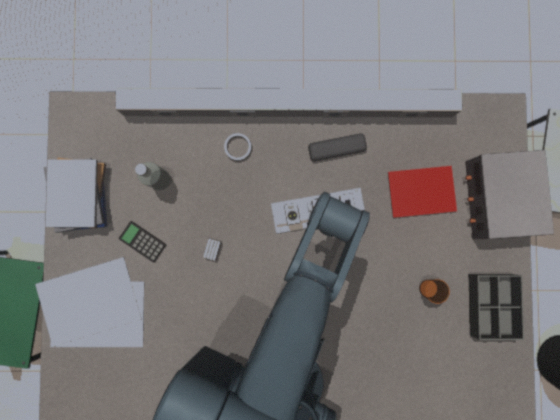

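```bash
python3 - <<'E'
from h import *
c=calibration('wrist');o=observe();R=Rn.from_quat(o['ee_rot']).as_matrix();p=o['ee_pos']
Rct=c['R']@R; tct=c['R']@p+c['t']
def cal(p,yaw):
  Rt=np.array([[0,np.cos(yaw),np.sin(yaw)],[0,np.sin(yaw),-np.cos(yaw)],[-1,0,0]])
  Rc=Rct@Rt.T; return dict(K=c['K'],R=Rc,t=tct-Rc@np.array(p)),Rt
def prot(cc,Rt,pe,pf,zbot):
  for Z in (-.034,-.028,-.022):
    e=ray(cc,pe,zbot+.063); f=ray(cc,pf,zbot+.038+Z); print(Z,'foot beyond face mm',round(1e3*(Rt.T@(f-e))[1],2))
import sys
cc,Rt=cal([.5761,.2605,.0108],.0367); print('w6'); prot(cc,Rt,(274,205),(274,162.5),0)
cc,Rt=cal([.5789,.2621,.03],.0359); print('w3'); prot(cc,Rt,(278,197),(278,161.5),0)
print('now'); prot(c,R,(273,89.3),(274,82.3),.081-.063)
for z in (.081,.083,.085):
  P=[ray(c,q,z) for q in [(242.5,89.5),(305,89.5),(245,190),(304,190)]]; print(z,np.round(np.mean(P,0),4),[round(float(np.linalg.norm(P[a]-P[b]))*1e3,1) for a,b in((0,1),(2,3),(0,2))])
E
```

```text
w6
-0.034 foot beyond face mm 5.06
-0.028 foot beyond face mm 6.15
-0.022 foot beyond face mm 7.25
w3
-0.034 foot beyond face mm 4.59
-0.028 foot beyond face mm 5.67
-0.022 foot beyond face mm 6.74
now
-0.034 foot beyond face mm 6.2
-0.028 foot beyond face mm 5.97
-0.022 foot beyond face mm 5.74
0.081 [ 0.559  -0.0991  0.081 ] [37.6, 38.8, 62.4]
0.083 [ 0.5593 -0.0991  0.083 ] [37.2, 38.4, 61.8]
0.085 [ 0.5595 -0.0991  0.085 ] [36.9, 38.1, 61.3]
```

Emit:
drive_tool(
  series=[
    {"tx": 0, "ty": 1, "tz": 0, "twist": 0},
    {"tx": 2, "ty": 2.6, "tz": 0, "twist": 0},
    {"tx": 5, "ty": 2.6, "tz": 0, "twist": 0},
    {"tx": 6.5, "ty": 2.6, "tz": 0, "twist": 0},
    {"tx": 7, "ty": 2.6, "tz": 0, "twist": 0},
    {"tx": 7, "ty": 2.6, "tz": 0, "twist": 0},
  ],
)

```text
clock: 29.8
ee_pos: [0.5315, -0.1027, 0.056]
ee_rot: [0.455, 0.542, -0.455, 0.541]
wrist_force: [1.5, 1.2, 0.1]
grip_width: 0.0003
```

Emit:
drive_tool(
  series=[
    {"tx": 0.2, "ty": 0, "tz": 0, "twist": 0},
    {"tx": 0.4, "ty": 0, "tz": 0, "twist": 0},
    {"tx": 0.4, "ty": 0, "tz": 0, "twist": 0},
  ],
)

```text
clock: 30.1
ee_pos: [0.532, -0.1033, 0.0535]
ee_rot: [0.455, 0.541, -0.455, 0.541]
wrist_force: [-0.3, -0.4, 0.2]
grip_width: -0.0002
```

Emit:
drive_tool(
  series=[
    {"tx": 0.1, "ty": 0, "tz": 0, "twist": 0},
    {"tx": 0.2, "ty": 0, "tz": 0, "twist": 0},
    {"tx": 0.2, "ty": 0, "tz": 0, "twist": 0},
  ],
)

```text
clock: 30.4
ee_pos: [0.5315, -0.1031, 0.0509]
ee_rot: [0.455, 0.541, -0.455, 0.541]
wrist_force: [0.3, 0.0, -0.5]
grip_width: 0.0002
```

Emit:
drive_tool(
  series=[
    {"tx": 0.1, "ty": 0, "tz": 0, "twist": 0},
    {"tx": 0.15, "ty": 0, "tz": 0, "twist": 0},
    {"tx": 0.15, "ty": 0, "tz": 0, "twist": 0},
  ],
)

```text
clock: 30.7
ee_pos: [0.5316, -0.1032, 0.0498]
ee_rot: [0.455, 0.541, -0.455, 0.541]
wrist_force: [-2.0, 0.8, 4.4]
grip_width: -0.0001
```

Emit:
drive_tool(
  series=[
    {"tx": -1, "ty": 0, "tz": 0, "twist": 0},
    {"tx": -4, "ty": 0, "tz": 0, "twist": 0},
    {"tx": -8, "ty": -2, "tz": 0, "twist": 0},
    {"tx": -10, "ty": -5, "tz": 0, "twist": 0},
    {"tx": -10, "ty": -5, "tz": 0, "twist": 0},
    {"tx": -10, "ty": -5, "tz": 0, "twist": 0},
    {"tx": -10, "ty": -5, "tz": 0, "twist": 0},
  ],
)

```text
clock: 31.4
ee_pos: [0.4824, -0.1114, 0.1488]
ee_rot: [0.455, 0.541, -0.455, 0.541]
wrist_force: [-0.2, 0.9, -0.4]
grip_width: -0.0002
```

```bash
python3 - <<'E'
from h import *
o=st()
im=read_camera('wrist'); cv2.imwrite('pics/w23.png',im[...,::-1])
E
```

```text
t31.40 pos [ 0.4824 -0.1114  0.1488] F [-0.15  0.91 -0.37] T [ 0.062  0.049 -0.001] g-0.0002
[[-0.0005, 0.9853, 0.1708], [0.0005, 0.1708, -0.9853], [-1.0, -0.0004, -0.0006]] [-0.467  0.055  1.854  0.     1.232  0.932]
```

View pics/w23.png

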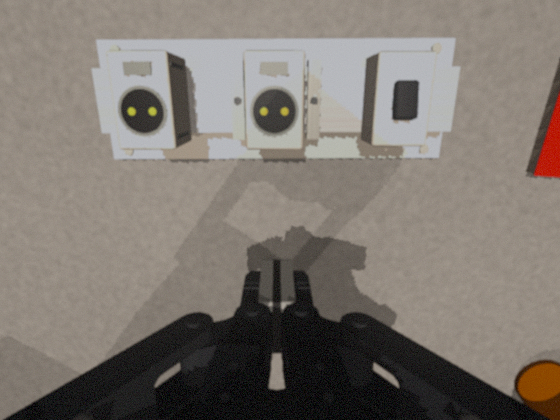

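The picture shows the module (274,100) seated between the clamps (238 and 314), in line with both neighbours. The gripper is clear.

```bash
python3 -c "
from plant import close_job
print(close_job())"
```

```text
the job is handed in; nothing more can be done
None
```

The module is on the rail in the free bay, lip towards the robot, and the job was handed in at about 31 s of the 70 s allowed. No verdict came back.

**What I did**
- The tool can only twist about its own axis, so I tilted the module inside the grip to about 0.30 rad by pressing its foot end on the tape ring's rim. That press went up to about 38 N and was not against the rail.
- I felt for the flange top with the lip, moved past the robot-side edge, lowered and slid the lip under. A gentle pull upward was blocked, which confirmed the hook.
- I let go, pressed the foot end down with closed fingers until it gave way, and pressed on until it landed solidly.

**Last checks**
- **Level:** the top was touched at both ends at almost the same tool height (49.7 and 49.8 mm), so it is level within about 0.005 rad.
- **Foot:** it sticks out as far as it did at rest, to about 1 mm, so it is sprung in.
- **Position:** the housing centre came out at about (0.559, -0.099) and the bay's at about (0.556, -0.098), within roughly 3 mm.
- **Force:** the highest reading at the rail was about 16 N, seen at the end of each move.
- **Other things:** the tape, blank block and everything else look unmoved in the top picture.

**What went wrong or disagreed**
- The first grasp closed above the module, because the fingertips sit about 30 mm behind the stated tool point. I corrected for that on the second try.
- The top and wrist cameras disagreed by 3 to 6 mm in x, so I relied on touch for the rail.

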